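# Tip-load test rods into the pan and move it to the cooling plate

### The job

Slide the pan along the bench, never lifting it, onto the marked spot in front of the tipping loader, bring the loader's half-raised tray down level, and then lay every loose rod in it, each across a lane. Tip the tray by its bar to about 50 degrees (not past 60) and hold it there a moment so that the rods roll into the pan together, and bring the tray back level. Finally slide the pan with all the rods in it squarely onto the ribbed cooling plate, again without lifting, and leave the small jars behind the rest where they stand.

Things in the scene. Friction and masses are not known exactly. Their poses are not given: they have to be found in the camera images.
- pan: open oblong aluminium pan, 600 g: outside 110 (x) by 258 (y) by 20 high, walls 3, floor 4 thick. Beyond each short end stands a black square lug 16 by 16 to pinch from above, centred at x 0, y +-157, 12 to 52 above the bench; a tab 12 wide, 12 to 18 above the bench, joins it to the end wall 20 away. Origin under its centre; a half turn makes no difference.
- loader: loading station, fixed. Origin on the bench at the centre of the marked spot (four white corner marks, 128 by 276) where the pan must stand, its long side along y; +x points to the tipping tray, carried on two brackets (y +-138, 10 thick, from x 43 back, 42 to 58 above the bench) behind and above the spot, open at its front over the pan's far edge.
- tray (a joint): angle of the tray about its hinge, rad: 0 level (lower stop), growing as the bar is raised and the tray tips forward over the pan; 50 degrees = 0.87; upper stop 1.4. It starts part-way up. The hinge is stiff, the tray stays where it is left: about 8 N at the bar raises it, 2 to 4 N lowers it. The rods roll over the front lip at about 40 degrees or earlier.
- tray_floor (a point): centre of the upper face of the tray's floor, 56 above the bench when level; axes as the loader's at level, turning with the tray. Five lanes side by side with centres at y -95.6, -47.8, 0, +47.8, +95.6 (45 wide, divided by walls 3 thick and 12 high), running from a front lip 3 high at x -48 to a back wall 18 high at x +45. A rod fits across a lane, its axis along y.
- tray_bar (a point): middle of the round black bar (diameter 12, along y, 140 free between its posts) behind the tray's back wall by which it is tipped, 119 behind the hinge and 100 above the bench when level; it turns freely enough in a pinch from above.
- tray_hinge (a point): centre of the tray's hinge line, along y, at the tray's front edge, 50 above the bench: 48 along the loader's +x.
- cooler: cooling station, fixed. Origin on the bench at the centre of the ribbed cooling plate (124 by 272, flush with the bench) on which the pan must end, long side along y; behind it (x 74 to 202, y +-150) the black rubber rest: floor 3 above the bench, front and back walls 3 thick rising to 20 above the bench, end rims to 8.
- jar_a: small white lidded jar, diameter 36, height 55, standing on the bench close behind the rubber rest; leave alone. Origin under its centre.
- jar_b: small amber lidded jar, diameter 36, height 55, standing on the bench close behind the rubber rest; leave alone. Origin under its centre.
- rod1: white polymer test rod, a plain cylinder of diameter 26 and length 36, 30 g, lying on its side; it rolls freely across its axis. Origin at its centre, y along its axis. The rods start lying on the rubber rest of the cooling station, on a floor 3 above the bench; some of the five may be absent.
- rod2: white polymer test rod, a plain cylinder of diameter 26 and length 36, 30 g, lying on its side; it rolls freely across its axis. Origin at its centre, y along its axis. The rods start lying on the rubber rest of the cooling station, on a floor 3 above the bench; some of the five may be absent.
- rod3: white polymer test rod, a plain cylinder of diameter 26 and length 36, 30 g, lying on its side; it rolls freely across its axis. Origin at its centre, y along its axis. The rods start lying on the rubber rest of the cooling station, on a floor 3 above the bench; some of the five may be absent.
- rod4: white polymer test rod, a plain cylinder of diameter 26 and length 36, 30 g, lying on its side; it rolls freely across its axis. Origin at its centre, y along its axis. The rods start lying on the rubber rest of the cooling station, on a floor 3 above the bench; some of the five may be absent.
- rod5: white polymer test rod, a plain cylinder of diameter 26 and length 36, 30 g, lying on its side; it rolls freely across its axis. Origin at its centre, y along its axis. The rods start lying on the rubber rest of the cooling station, on a floor 3 above the bench; some of the five may be absent.
Not all that is in view belongs to the job. What is shaped like the rod3 but brown, purple or turquoise is not meant.

How it is judged (in metres and radians):
On the way, in this order (a step that is already met when the one before it is completed fails the run):
1. the pan stands on the loader's marked spot (horizontal distance between pan and loader below 0.015 m and angle between the x axis of pan and the x axis of loader, either way round below 0.1 rad), for 0.3 s.
2. every rod lies in the level tray (x of rod1 in the frame of tray_floor between -0.052 and 0.055 m and y of rod1 in the frame of tray_floor between -0.122 and 0.122 m and z of rod1 in the frame of tray_floor between 0 and 0.035 m and x of rod2 in the frame of tray_floor between -0.052 and 0.055 m and y of rod2 in the frame of tray_floor between -0.122 and 0.122 m and z of rod2 in the frame of tray_floor between 0 and 0.035 m and x of rod3 in the frame of tray_floor between -0.052 and 0.055 m and y of rod3 in the frame of tray_floor between -0.122 and 0.122 m and z of rod3 in the frame of tray_floor between 0 and 0.035 m and x of rod4 in the frame of tray_floor between -0.052 and 0.055 m and y of rod4 in the frame of tray_floor between -0.122 and 0.122 m and z of rod4 in the frame of tray_floor between 0 and 0.035 m and x of rod5 in the frame of tray_floor between -0.052 and 0.055 m and y of rod5 in the frame of tray_floor between -0.122 and 0.122 m and z of rod5 in the frame of tray_floor between 0 and 0.035 m and value of joint tray below 0.06 rad), for 0.3 s.
3. the tray is tipped to about 50 degrees over the pan (value of joint tray between 0.72 and 1.04 rad and horizontal distance between pan and loader below 0.02 m and angle between the x axis of pan and the x axis of loader, either way round below 0.12 rad), for 0.3 s.
4. the tray is level again and every rod lies in the pan (value of joint tray below 0.06 rad and x of rod1 in the frame of pan between -0.054 and 0.054 m and y of rod1 in the frame of pan between -0.128 and 0.128 m and z of rod1 in the frame of pan between 0 and 0.036 m and x of rod2 in the frame of pan between -0.054 and 0.054 m and y of rod2 in the frame of pan between -0.128 and 0.128 m and z of rod2 in the frame of pan between 0 and 0.036 m and x of rod3 in the frame of pan between -0.054 and 0.054 m and y of rod3 in the frame of pan between -0.128 and 0.128 m and z of rod3 in the frame of pan between 0 and 0.036 m and x of rod4 in the frame of pan between -0.054 and 0.054 m and y of rod4 in the frame of pan between -0.128 and 0.128 m and z of rod4 in the frame of pan between 0 and 0.036 m and x of rod5 in the frame of pan between -0.054 and 0.054 m and y of rod5 in the frame of pan between -0.128 and 0.128 m and z of rod5 in the frame of pan between 0 and 0.036 m), for 0.3 s.
At the end, for the whole second after the job is handed in: The pan stands on the cooling plate, centred within 15 mm and square within 0.1 rad, every rod in it and at rest, the tray level (under 0.06 rad). On the way: pan equally well on the loading spot, all rods in the tray at once, tray held at 0.72 to 1.04 rad for 0.3 s, then level (all of step 4 and horizontal distance between pan and cooler below 0.015 m and angle between the x axis of pan and the x axis of cooler, either way round below 0.1 rad and height (world z) of pan below 0.006 m and linear speed of pan below 0.02 m/s and linear speed of each of rod1, rod2, rod3, rod4, rod5 below 0.05 m/s); the robot touches nothing.
It fails at once if the pan is lifted off the bench or tipped (height (world z) of pan above 0.015 m or angle between pan's own z axis and vertical above 0.2 rad).
It fails at once if the tray is tipped past 60 degrees (by more than a few degrees) (value of joint tray above 1.12 rad).
It fails at once if a jar is moved more than 6 cm or knocked over (distance of any of jar_a, jar_b from where it was at the start of the episode above 0.06 m or angle between any of jar_a, jar_b's own z axis and vertical above 0.8 rad).
Of rod1, rod2, rod3, rod4, rod5 only 3 to 5 are there at a start; the rules pass over those that are not, and their reading is None.
At some moment in a run one of rod1, rod2, rod3, rod4, rod5, pan may be knocked a few centimetres aside while the robot is not near it.
Once in a run the grip may slacken for a moment while it holds something.
It also fails if it takes over 210 s, if anything falls off the work surface, if the arm or the gripper's body presses on something with over 40 N, if the wrist force passes 120 N, or if a joint passes its speed limit or range.

### The arm

A 7-joint arm with a two-finger parallel gripper is mounted at the origin on the work surface. World frame = base frame: x ahead of the robot, y to its left, z up, the work surface at z = 0. Lengths are in m, angles in degrees, forces in N, time in s.
With the tool pointing down it reaches from about 0.425 to 0.875 m from the base axis. Payload 9.9 kg.
Tool frame: the origin (TCP) lies on the front face of the gripper's body, between the roots of the fingers; the fingertips stand 73 mm ahead of it and the grasp point (between the pads) lies 54 mm ahead of it; z points along the fingers, y is the direction in which the jaws open and shut (so a half turn about z gives the same grasp; the last joint's range is limited). The gripper opens to 85 mm and grips with 20 to 120 N. Pads are 22 mm wide; open, the fingers measure 114 mm over their backs; the gripper's body (76 mm by 85 mm) begins 54 mm behind the grasp point. The pads swing forward as they close: fully open they stand 13 mm farther back than shut.
Start: joints at [62.98, 32.985, 1.427, 82.34, -0.859, 64.687, -3.237], TCP at [0.255, -0.625, 0.304] pointing down, gripper open.
Joint ranges: [-157.87, 157.87], [-19.46, 123.44], [-87.15, 90], [11.01, 140.99], [-62.26, 242.26], [9.8, 113.94], [-161.44, 161.44]. Speed limits (degrees/s): [127.2, 127.2, 172.46, 172.46, 180, 180, 180].

### API

Orientations are given as a 3x3 rotation matrix whose columns are the frame's x, y, z axes.
In Python, from rig import robot, read_camera, get_calibration, models gives the robot as it stands.
- The arm moves only by the shell command python3 -m crank 'ROWS' [FORCE]. ROWS is JSON, a list of rows, each a list of 7 numbers: the finger opening in cm, from 0 to 8.54, then the shift along the tool's x, y, z in cm, then the turn, a rotation vector about the tool's x, y, z in rad. In form: [[jaw, tx, ty, tz, rx, ry, rz], ...]. A call has 1 to 20 rows; each row shifts and turns the commanded pose from where the row before left it, along the tool's axes as they then stand; what a row does not reach is not made up. A row lasts 1/12 s, in which the tool goes at most 41.7 mm and 7.16 degrees, less where a joint would pass 70% of its speed; a pose out of reach is approached as far as the arm can. A call is refused whole if a number of a shift passes 4.17 or a number of a turn 0.125, either way. A call with a gripper value outside its range is refused whole. The fingers move at their own pace and stop on an object; FORCE is the grip in N (left out, the last holds). Time passes only in rows, so rows that do not move let the fingers close. It gives the time, the measured TCP pose, the force and the opening at its end, in the units of the state.
- robot.read_state(): the state, without advancing time (a new reading comes with each control period).
- read_camera(name): name is "scene" or "top"; returns the picture (480x640x3 uint8, red, green, blue); there is no depth.
- get_calibration(name): a dict with "camera_matrix" (3x3 intrinsics, pixels), "k1" (the pictures are not rectified: a ray, as slopes to the right and down, at radius r is drawn at 1 + k1 r^2 times it, then the intrinsics apply), "R" (3x3) and "t" (3): a world point X has camera coordinates R X + t. Camera axes: x right, y down, z forward; pixel columns grow to the right and rows downward; lengths in m; the calibration is good to about 2 mm. A picture is of the moment at which its call begins. get_calibration takes no time and is no camera call.
- robot.close_job(): hands the job in, once; it reports no verdict.
Trained networks look in the newest picture that a camera, given by its name, has taken for a name from the list of things; names that differ only in an ending like _2 or _b are one class to them, and where a whole thing is asked for, a point or a joint stands for the part that bears it (a point fixed in the world has none). Each returns a list of dicts, best first, with "score" (0 to 1); they miss things now and then, are a little off and sometimes report something else, mostly with a low value. They report only what shows in the picture. A call takes as long as a camera call. They do not tell look-alikes from the thing itself.
- models.boxes_of(camera, query): "rect" ([centre column, centre row, width, height] in pixels, round what is visible of it).
- models.masks_of(camera, query): "pixels" (480x640 bool, what is visible of it) and "rect" ([centre column, centre row, width, height] in pixels, round what is visible of it).
The state is a dict: "time": time; "joint_positions": joint angles; "qvel": joint speeds; "joint_efforts": joint torques, N m; "tool_pos": TCP position; "tcp_rot": TCP orientation; "ft_force": force on the tool from outside, world axes, zero at the start; "moment": the same for the moment, N m; "width": opening from 0.0 (shut) to 1.0 (fully open).
Only numpy, scipy, OpenCV 4.12 (cv2) and the standard library are available. Lean on these libraries where they do the work, as an engineer would, in place of code of your own. Each camera call takes 0.05 s, during which the arm holds its last target.

## Working session

There is one attempt and no reset: what is moved stays moved. The work goes in short steps, Python scripts to look and compute and a shell command to move; the robot and the scene stay as the last step left them, time stands still between calls to the robot, and variables do not carry over. Pictures are saved under pics/ and viewed, and the job is handed in when it is done.

```bash
ls; mkdir -p pics; python3 - <<'E'
from rig import robot, read_camera, get_calibration, models
import cv2
print(robot.read_state())
for n in("scene","top"):
    im=read_camera(n); cv2.imwrite(f"pics/{n}0.png",im[:,:,::-1]); print(get_calibration(n))
E
```

```text
pics
{'time': 0.0, 'joint_positions': array([62.97934757, 33.03323575,  1.42042017, 82.38547607, -0.85819091,
       64.68499797, -3.23832141]), 'qvel': array([ 0.03503242,  0.02921189,  0.00155165, -0.01009962, -0.04279162,
        0.02185243, -0.03980629]), 'joint_efforts': array([-1.03840403e-04, -7.65747643e+01,  2.25009374e+00, -2.85966432e+01,
        1.51980878e-02,  1.26361888e-02,  1.02875235e-04]), 'tool_pos': array([ 0.25516555, -0.6245681 ,  0.3030405 ]), 'tcp_rot': array([[ 9.25717474e-01,  3.78215138e-01, -6.84563106e-04],
       [ 3.78215750e-01, -9.25716301e-01,  1.47524730e-03],
       [-7.57503667e-05, -1.62457475e-03, -9.99998678e-01]]), 'ft_force': array([ 0.63576702, -0.42473686,  0.45172956]), 'moment': array([-0.00833333,  0.02508172, -0.02918175]), 'width': 0.9975634712587296}
{'camera_matrix': array([[460.20155193,   0.        , 311.00342701],
       [  0.        , 460.20155193, 239.08148184],
       [  0.        ,   0.        ,   1.        ]]), 'k1': -0.01375127021134254, 'R': array([[-7.75510600e-01,  6.31334438e-01,  3.70292722e-04],
       [ 4.56866257e-01,  5.61604192e-01, -6.89836179e-01],
       [-4.35725295e-01, -5.34806095e-01, -7.23965405e-01]]), 't': array([ 0.43926237, -0.25034533,  1.0460355 ])}
{'camera_matrix': array([[569.60017149,   0.        , 320.10506396],
       [  0.        , 569.60017149, 238.31220382],
       [  0.        ,   0.        ,   1.        ]]), 'k1': -0.13473142428311832, 'R': array([[ 0.00503752, -0.99991069,  0.01237896],
       [-0.9870031 , -0.00696011, -0.16055044],
       [ 0.16062226, -0.0114093 , -0.98695001]]), 't': array([0.04473431, 0.65363412, 0.88883373])}
```

View pics/scene0.png

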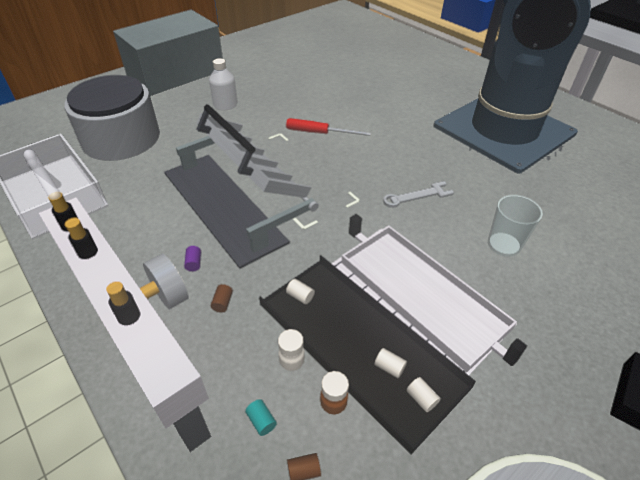

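View pics/top0.png

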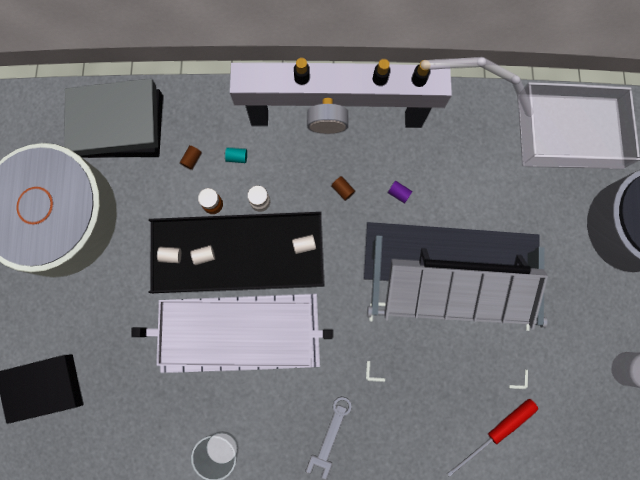

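```bash
cat > h.py <<'E'
from rig import robot, read_camera, get_calibration, models
import cv2, numpy as np
def px(cam,u,v,z):
    c=get_calibration(cam);K=c["camera_matrix"]
    d=np.array([(u-K[0,2])/K[0,0],(v-K[1,2])/K[1,1]])
    s=d.copy()
    for _ in range(20): s=d/(1+c["k1"]*(s@s))
    r=c["R"].T@np.array([s[0],s[1],1]); o=-c["R"].T@c["t"]
    return o+r*(z-o[2])/r[2]
def proj(cam,X):
    c=get_calibration(cam);K=c["camera_matrix"]
    p=c["R"]@np.asarray(X,float)+c["t"]; s=p[:2]/p[2]; s=s*(1+c["k1"]*(s@s))
    return np.array([K[0,0]*s[0]+K[0,2],K[1,1]*s[1]+K[1,2]])
def shot(name,cam,box=None,f=1):
    im=read_camera(cam)[:,:,::-1].copy()
    if box: im=im[box[1]:box[3],box[0]:box[2]]
    if f!=1: im=cv2.resize(im,None,fx=f,fy=f,interpolation=cv2.INTER_CUBIC)
    cv2.imwrite(f"pics/{name}.png",im)
E
python3 - <<'E'
from h import *
import cv2
for n,c in(("top",(130,190,350,390)),("top",(350,210,560,400)),):
    im=cv2.imread(f"pics/{n}0.png")[c[1]:c[3],c[0]:c[2]]
    cv2.imwrite(f"pics/c{c[0]}.png",cv2.resize(im,None,fx=3.6,fy=3,interpolation=cv2.INTER_CUBIC) if 0 else cv2.resize(im,None,fx=3,fy=3,interpolation=cv2.INTER_CUBIC))
for u,v in((368,379),(526,387),(371,318),(528,327)): print("mark",px("top",u,v,0).round(4))
for u,v in((139,332),(328,334)): print("lug",px("top",u,v,.052).round(4))
for u,v in((169,255),(203,255),(304,244)): print("rod",px("top",u,v,.022).round(4))
for u,v in((209,196),(258,194)): print("jar",px("top",u,v,.055).round(4))
E
```

```text
mark [ 0.4208 -0.0344 -0.    ]
mark [ 0.4039 -0.3094  0.    ]
mark [ 0.524  -0.0399  0.    ]
mark [ 0.5073 -0.3163  0.    ]
lug [0.4964 0.3436 0.052 ]
lug [0.4969 0.0351 0.052 ]
rod [0.6276 0.3066 0.022 ]
rod [0.6281 0.2478 0.022 ]
rod [0.6483 0.0757 0.022 ]
jar [0.7234 0.2351 0.055 ]
jar [0.7272 0.1529 0.055 ]
```

View pics/c130.png

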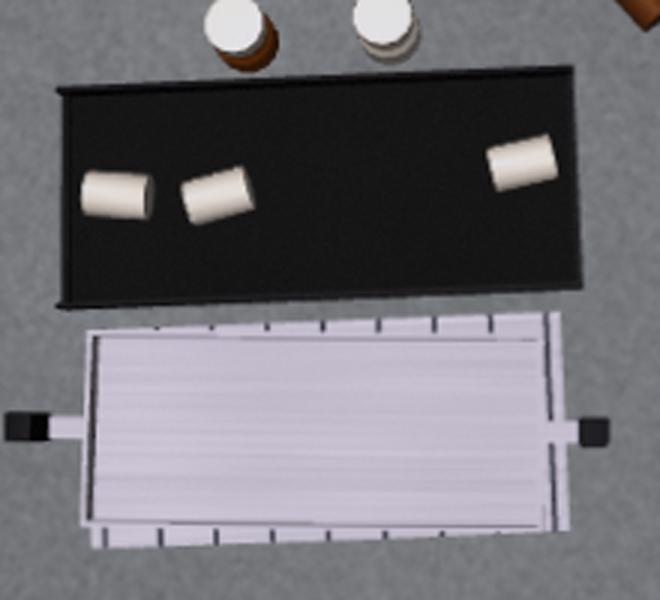

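View pics/c350.png

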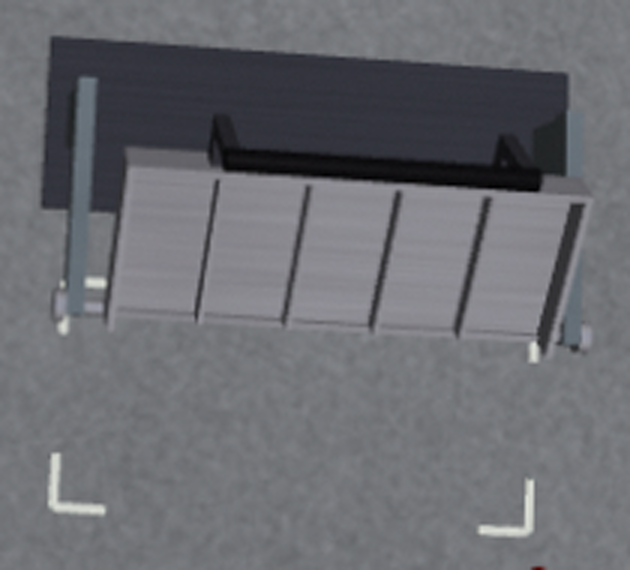

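```bash
python3 - <<'E'
from h import *
def P(l,z): return np.array([px("top",u,v,z) for u,v in l])[:,:2]
L=P([(367.3,380.7),(527.7,387.7),(370,303)],0); print(L.round(4)); 
d=L[0]-L[1]; print(np.linalg.norm(d),np.linalg.norm(L[2]-L[0]))
yv=d/np.linalg.norm(d); xv=np.array([yv[1],-yv[0]]); yaw=np.arctan2(xv[1],xv[0])
c=(L[0]+L[1])/2+xv*.064; print("loader",c,yaw)
G=P([(135.5,332.3),(328,334)],.052); print(G, np.linalg.norm(G[0]-G[1]),G.mean(0))
d=G[0]-G[1]; print("panyaw",np.arctan2(-d[0],d[1]))
C=P([(130+570/3,190+530/3),(130+560/3,190+312/3),(130+92/3,190+548/3),(130+85/3,190+330/3)],0); print("plate",C.round(4),np.linalg.norm(C[0]-C[1]),np.linalg.norm(C[0]-C[2]),)
R=P([(130+62/3,190+308/3),(130+582/3,190+287/3),(130+573/3,190+68/3),(130+58/3,190+89/3)],.02);print("rest",R.round(4),R.mean(0))
for u,v in((352,310),(268,418)): print(px("top",u,v,0))
E
```

```text
[[ 0.4179 -0.0332]
 [ 0.4026 -0.3124]
 [ 0.5497 -0.0384]]
0.2796742072205693 0.13188578098990128
loader [ 0.47416572 -0.17630152] -0.05488385564705753
[[0.49577994 0.34943551]
 [0.49686783 0.03512596]] 0.3143114289400195 [0.49632388 0.19228074]
panyaw 0.0034611896057005574
plate [[0.4414 0.0471]
 [0.5648 0.0535]
 [0.4277 0.319 ]
 [0.5517 0.3277]] 0.12354735363159822 0.2722297965697976
rest [[0.563  0.336 ]
 [0.5776 0.0413]
 [0.7034 0.047 ]
 [0.6893 0.3448]] [0.63334331 0.19227976]
[ 0.53761218 -0.00730933  0.        ]
[ 3.54888320e-01  1.34229616e-01 -1.11022302e-16]
```

```bash
cat >> h.py <<'E'
def plan(pts,yaw=None,per=4.0):
    """pts world tcp waypoints; optional yaw (deg, tool x angle) turned first"""
    s=robot.read_state(); R=s["tcp_rot"]; p=s["tool_pos"]
    print("t",round(s["time"],2),"tcp",p.round(4),"yaw",np.degrees(np.arctan2(R[1,0],R[0,0])).round(2),"zaxis",R[:,2].round(4),"F",s["ft_force"].round(1),"w",round(s["width"],3))
    if yaw is not None:
        a=np.arctan2(R[1,0],R[0,0]); d=(np.radians(yaw)-a+np.pi)%(2*np.pi)-np.pi
        n=int(np.ceil(abs(d)/.12)); 
        T=np.array([[np.cos(np.radians(yaw)),np.sin(np.radians(yaw)),0],[np.sin(np.radians(yaw)),-np.cos(np.radians(yaw)),0],[0,0,-1]]).T
        # tool x,y,z columns
        T=np.column_stack([[np.cos(np.radians(yaw)),np.sin(np.radians(yaw)),0],[np.sin(np.radians(yaw)),-np.cos(np.radians(yaw)),0],[0,0,-1]])
        rv=cv2.Rodrigues(R.T@T)[0].ravel()
        print("rot rows",n,"rv per",(rv/max(n,1)).round(4)); R=T
    for q in pts:
        q=np.array(q,float); d=R.T@(q-p)*100; n=max(1,int(np.ceil(np.linalg.norm(d)/per)))
        print("->",q.round(4),"tot",d.round(2),"rows",n,"per",(d/n).round(3)); p=q
E
python3 - <<'E'
from h import *
plan([(.6,-.1,.3),(.4958,.3492,.3),(.4958,.3492,.14),(.4958,.3492,.092)],90.2)
E
```

```text
t 0.1 tcp [ 0.2552 -0.6246  0.3031] yaw 22.22 zaxis [-6.0e-04  1.4e-03 -1.0e+00] F [-0.6 -0.1 -0.6] w 0.998
rot rows 10 rv per [-1.000e-04 -1.000e-04 -1.187e-01]
-> [ 0.6 -0.1  0.3] tot [52.34 34.67  0.31] rows 16 per [3.271 2.167 0.02 ]
-> [0.4958 0.3492 0.3   ] tot [ 44.96 -10.26   0.  ] rows 12 per [ 3.746 -0.855  0.   ]
-> [0.4958 0.3492 0.14  ] tot [ 0.  0. 16.] rows 4 per [0. 0. 4.]
-> [0.4958 0.3492 0.092 ] tot [0.  0.  4.8] rows 2 per [0.  0.  2.4]
```

```bash
python3 -m crank '[[5,0,0,0,0,0,-0.1187],[5,0,0,0,0,0,-0.1187],[5,0,0,0,0,0,-0.1187],[5,0,0,0,0,0,-0.1187],[5,0,0,0,0,0,-0.1187],[5,0,0,0,0,0,-0.1187],[5,0,0,0,0,0,-0.1187],[5,0,0,0,0,0,-0.1187],[5,0,0,0,0,0,-0.1187],[5,0,0,0,0,0,-0.1187]]' 40
python3 -m crank '[[5,3.27,2.17,0,0,0,0],[5,3.27,2.17,0,0,0,0],[5,3.27,2.17,0,0,0,0],[5,3.27,2.17,0,0,0,0],[5,3.27,2.17,0,0,0,0],[5,3.27,2.17,0,0,0,0],[5,3.27,2.17,0,0,0,0],[5,3.27,2.17,0,0,0,0],[5,3.27,2.17,0,0,0,0],[5,3.27,2.17,0,0,0,0],[5,3.27,2.17,0,0,0,0],[5,3.27,2.17,0,0,0,0],[5,3.27,2.17,0,0,0,0],[5,3.27,2.17,0,0,0,0],[5,3.27,2.17,0,0,0,0],[5,3.27,2.17,0,0,0,0]]'
python3 -m crank '[[5,3.746,-0.855,0,0,0,0],[5,3.746,-0.855,0,0,0,0],[5,3.746,-0.855,0,0,0,0],[5,3.746,-0.855,0,0,0,0],[5,3.746,-0.855,0,0,0,0],[5,3.746,-0.855,0,0,0,0],[5,3.746,-0.855,0,0,0,0],[5,3.746,-0.855,0,0,0,0],[5,3.746,-0.855,0,0,0,0],[5,3.746,-0.855,0,0,0,0],[5,3.746,-0.855,0,0,0,0],[5,3.746,-0.855,0,0,0,0],[5,0,0,0,0,0,0]]'
python3 - <<'E'
from h import *
plan([(.4958,.3492,.14),(.4958,.3492,.092)],90.2)
E
```

```text
time: 0.93
tool_pos: [0.2551, -0.6247, 0.3034]
tcp_rot: [[-0.01, 1.0, -0.0], [1.0, 0.01, 0.001], [0.001, -0.0, -1.0]]
ft_force: [-0.1, 0.2, -0.3]
width: 0.584
time: 2.27
tool_pos: [0.601, -0.0986, 0.3036]
tcp_rot: [[-0.004, 1.0, -0.001], [1.0, 0.004, -0.0], [-0.0, -0.001, -1.0]]
ft_force: [0.3, -1.3, -0.1]
width: 0.584
time: 3.35
tool_pos: [0.4916, 0.3575, 0.3038]
tcp_rot: [[-0.014, 1.0, -0.002], [1.0, 0.014, 0.005], [0.006, -0.002, -1.0]]
ft_force: [-0.6, 0.6, 0.6]
width: 0.585
t 3.35 tcp [0.4916 0.3575 0.3038] yaw 90.81 zaxis [-0.0024  0.0055 -1.    ] F [-0.6  0.6  0.6] w 0.585
rot rows 1 rv per [-0.0024 -0.0055  0.0107]
-> [0.4958 0.3492 0.14  ] tot [-0.83  0.42 16.38] rows 5 per [-0.167  0.083  3.277]
-> [0.4958 0.3492 0.092 ] tot [0.  0.  4.8] rows 2 per [0.  0.  2.4]
```

```bash
python3 -m crank '[[5,0,0,0,0,0,0],[5,0,0,0,0,0,0],[5,0,0,0,0,0,0]]'
python3 - <<'E'
from h import *
shot("s1","scene")
plan([(.4958,.3492,.14),(.4958,.3492,.092)],90.2)
E
```

```text
time: 3.6
tool_pos: [0.4966, 0.3473, 0.3036]
tcp_rot: [[-0.002, 1.0, -0.0], [1.0, 0.002, -0.001], [-0.001, -0.0, -1.0]]
ft_force: [0.2, -0.3, 0.1]
width: 0.583
t 3.65 tcp [0.4967 0.3472 0.3037] yaw 90.1 zaxis [ 0.    -0.001 -1.   ] F [-0.4 -0.5  0.1] w 0.585
rot rows 1 rv per [ 0.      0.001  -0.0017]
-> [0.4958 0.3492 0.14  ] tot [ 0.2  -0.09 16.37] rows 5 per [ 0.04  -0.018  3.275]
-> [0.4958 0.3492 0.092 ] tot [0.  0.  4.8] rows 2 per [0.  0.  2.4]
```

View pics/s1.png

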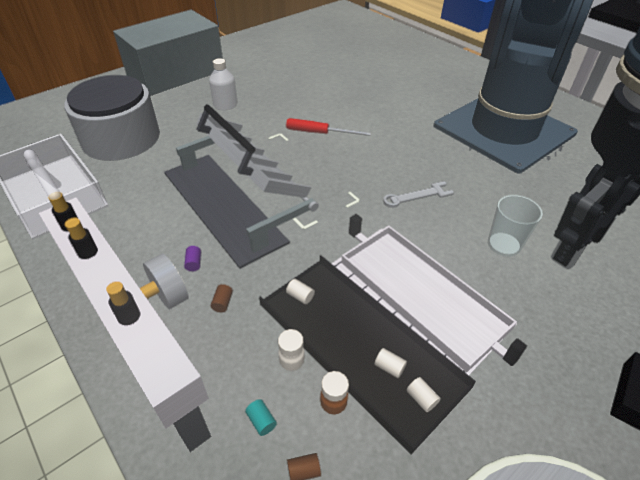

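```bash
python3 -m crank '[[5,0.04,-0.02,3.275,0,0,0],[5,0.04,-0.02,3.275,0,0,0],[5,0.04,-0.02,3.275,0,0,0],[5,0.04,-0.02,3.275,0,0,0],[5,0.04,-0.02,3.275,0,0,0],[5,0,0,2.4,0,0,0],[5,0,0,1.2,0,0,0],[5,0,0,1.2,0,0,0],[5,0,0,0,0,0,0],[5,0,0,0,0,0,0],[5,0,0,0,0,0,0]]'
python3 - <<'E'
from h import *
shot("s2","scene",(440,270,640,480),3)
plan([])
E
```

```text
time: 4.57
tool_pos: [0.4957, 0.3512, 0.0936]
tcp_rot: [[-0.004, 1.0, 0.002], [1.0, 0.004, 0.001], [0.001, 0.002, -1.0]]
ft_force: [-0.6, 0.3, 1.0]
width: 0.588
t 4.62 tcp [0.4957 0.3513 0.0937] yaw 90.21 zaxis [ 0.002   0.0015 -1.    ] F [-0.9 -0.2  0.7] w 0.586
```

View pics/s2.png

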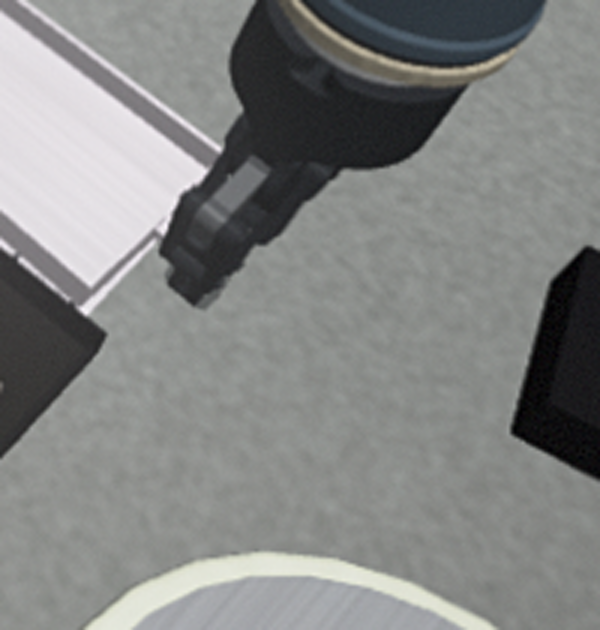

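Close on the lug.

```bash
python3 -m crank '[[0,0,0,0,0,0,0],[0,0,0,0,0,0,0],[0,0,0,0,0,0,0],[0,0,0,0,0,0,0],[0,0,0,0,0,0,0],[0,0,0,0,0,0,0]]' 50
python3 - <<'E'
from h import *
plan([(.4828,-.0195,.0937)],90-3.15,per=2)
shot("s3","top")
E
```

```text
time: 5.12
tool_pos: [0.4956, 0.3511, 0.0931]
tcp_rot: [[-0.004, 1.0, 0.002], [1.0, 0.004, 0.001], [0.001, 0.002, -1.0]]
ft_force: [0.6, -1.0, 5.1]
width: 0.176
t 5.12 tcp [0.4956 0.3511 0.0931] yaw 90.24 zaxis [ 1.7e-03  9.0e-04 -1.0e+00] F [ 0.6 -1.   5.1] w 0.176
rot rows 1 rv per [ 0.0017 -0.001   0.0591]
-> [ 0.4828 -0.0195  0.0937] tot [-37.08   0.76  -0.06] rows 19 per [-1.951  0.04  -0.003]
```

View pics/s3.png

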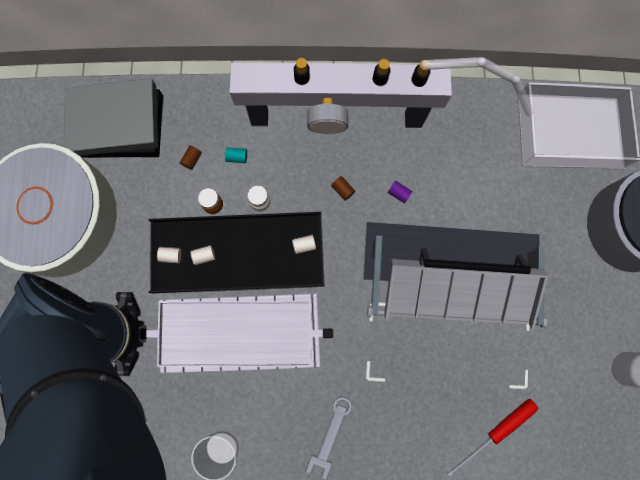

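```bash
python3 -m crank '[[0,-0.8,-0.03,0,0,0,0],[0,-1.3,-0.05,0,0,0,0],[0,-1.6,-0.06,0,0,0,0],[0,-1.6,-0.06,0,0,0,0],[0,-1.6,-0.06,0,0,0,0],[0,-1.6,-0.06,0,0,0,0],[0,-1.6,-0.06,0,0,0,0],[0,-1.6,-0.06,0,0,0,0],[0,-1.6,-0.06,0,0,0,0],[0,-1.6,-0.06,0,0,0,0],[0,-1.6,-0.06,0,0,0,0],[0,-1.3,-0.06,0,0,0,0],[0,-0.8,-0.04,0,0,0,0],[0,0,0,0,0,0,0],[0,0,0,0,0,0,0]]'
python3 - <<'E'
from h import *
plan([(.483,-.0176,.0931)],90-3.15,per=2)
plan([(.483,-.0176,.0931)],None,per=2)
shot("s4","top")
E
```

```text
time: 6.42
tool_pos: [0.4892, 0.1641, 0.0931]
tcp_rot: [[-0.003, 1.0, 0.002], [1.0, 0.003, 0.0], [0.0, 0.002, -1.0]]
ft_force: [0.2, -2.4, 9.8]
width: 0.183
t 6.42 tcp [0.4892 0.1641 0.0931] yaw 90.17 zaxis [ 2.e-03  3.e-04 -1.e+00] F [ 0.2 -2.4  9.8] w 0.183
rot rows 1 rv per [ 0.002  -0.0003  0.0579]
-> [ 0.483  -0.0176  0.0931] tot [-18.17   0.38  -0.  ] rows 10 per [-1.817  0.038 -0.   ]
t 6.42 tcp [0.4892 0.1641 0.0931] yaw 90.17 zaxis [ 2.e-03  3.e-04 -1.e+00] F [ 0.2 -2.4  9.8] w 0.183
-> [ 0.483  -0.0176  0.0931] tot [-1.816e+01 -6.800e-01 -1.000e-02] rows 10 per [-1.816e+00 -6.800e-02 -1.000e-03]
```

View pics/s4.png

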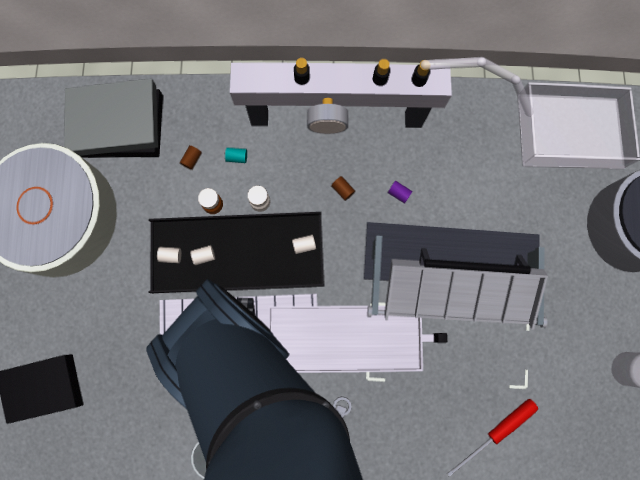

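```bash
python3 -m crank '[[0,-0.8,-0.03,0,0,0,0],[0,-1.3,-0.05,0,0,0,0],[0,-1.6,-0.06,0,0,0,0],[0,-1.6,-0.06,0,0,0,0],[0,-1.6,-0.06,0,0,0,0],[0,-1.6,-0.06,0,0,0,0],[0,-1.6,-0.06,0,0,0,0],[0,-1.6,-0.06,0,0,0,0],[0,-1.6,-0.06,0,0,0,0],[0,-1.6,-0.06,0,0,0,0],[0,-1.4,-0.05,0,0,0,0],[0,-1.0,-0.05,0,0,0,0],[0,-0.86,-0.05,0,0,0,0],[0,0,0,0,0,0,0.02],[0,0,0,0,0,0,0.02],[0,0,0,0,0,0,0.018],[0,0,0,0,0,0,0],[0,0,0,0,0,0,0]]'
python3 - <<'E'
from h import *
plan([(.483,-.0176,.0931)],90-3.15,per=2)
shot("s5","top",(280,180,580,400),2.5)
E
```

```text
time: 7.97
tool_pos: [0.4837, -0.0173, 0.0931]
tcp_rot: [[0.054, 0.999, 0.004], [0.999, -0.054, -0.0], [0.0, 0.004, -1.0]]
ft_force: [3.4, -1.3, 6.5]
width: 0.179
t 7.97 tcp [ 0.4837 -0.0173  0.0931] yaw 86.93 zaxis [ 4.1e-03 -1.0e-04 -1.0e+00] F [ 3.4 -1.3  6.5] w 0.179
rot rows 1 rv per [ 0.0041 -0.0001  0.0014]
-> [ 0.483  -0.0176  0.0931] tot [-0.04 -0.07 -0.  ] rows 1 per [-0.038 -0.071 -0.   ]
```

View pics/s5.png

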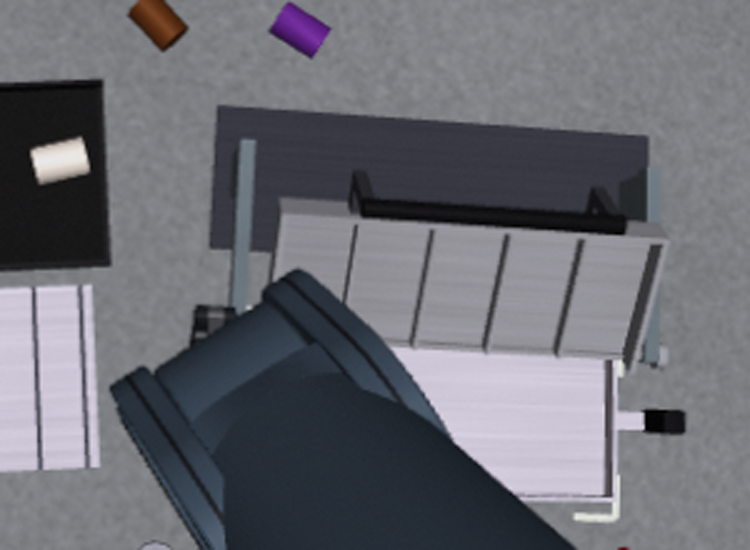

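```bash
python3 - <<'E'
from h import *
c=np.array([.4742,-.1763]);a=-.055
R=np.array([[np.cos(a),-np.sin(a)],[np.sin(a),np.cos(a)]])
p=px("top",548.8,348.4,.052)[:2]; print("lug local",R.T@(p-c))
q=px("top",280+613/2.5,180+498/2.5,.02)[:2]; print("corner local",R.T@(q-c))
q=px("top",280+618/2.5,180+520/2.5,.0)[:2]; print("mark local",R.T@(q-c))
E
```

```text
lug local [ 0.00563743 -0.15481218]
corner local [-0.04826434 -0.12733238]
mark local [-0.06456041 -0.13895993]
```

```bash
python3 -m crank '[[0,0,-0.15,0,0,0,0.01],[0,0,-0.15,0,0,0,0.01],[0,0,0,0,0,0,0],[0,0,0,0,0,0,0],[4,0,0,0,0,0,0],[4,0,0,0,0,0,0],[4,0,0,0,0,0,0],[4,0,0,-2,0,0,0],[4,0,0,-4,0,0,0],[4,0,0,-4,0,0,0],[4,0,0,-4,0,0,0],[4,0,0,-4,0,0,0],[4,0,0,-2,0,0,0],[4,0,0,0,0,0,0]]'
python3 - <<'E'
from h import *
plan([(.56,.22,.3)])
E
```

```text
time: 9.18
tool_pos: [0.4804, -0.0164, 0.2965]
tcp_rot: [[0.074, 0.997, 0.007], [0.997, -0.074, -0.0], [0.0, 0.007, -1.0]]
ft_force: [0.4, 0.3, 0.5]
width: 0.471
t 9.18 tcp [ 0.4804 -0.0164  0.2965] yaw 85.73 zaxis [ 6.9e-03 -5.0e-04 -1.0e+00] F [0.4 0.3 0.5] w 0.471
-> [0.56 0.22 0.3 ] tot [24.17  6.18 -0.31] rows 7 per [ 3.453  0.883 -0.044]
```

```bash
python3 -m crank '[[4,3.45,0.88,0,0,0,0],[4,3.45,0.88,0,0,0,0],[4,3.45,0.88,0,0,0,0],[4,3.45,0.88,0,0,0,0],[4,3.45,0.88,0,0,0,0],[4,3.45,0.88,0,0,0,0],[4,3.45,0.88,0,0,0,0],[4,0,0,0,0,0,0],[4,0,0,0,0,0,0]]'
python3 - <<'E'
from h import *
plan([])
shot("s6","top",(330,190,570,400),3)
shot("s6b","scene",)
E
```

```text
time: 9.93
tool_pos: [0.5577, 0.2219, 0.2908]
tcp_rot: [[0.07, 0.998, -0.002], [0.998, -0.07, 0.0], [0.0, -0.002, -1.0]]
ft_force: [0.3, -0.6, -0.2]
width: 0.469
t 9.93 tcp [0.5577 0.2219 0.2908] yaw 85.98 zaxis [-2.2e-03  4.0e-04 -1.0e+00] F [ 0.3 -0.6 -0.2] w 0.469
```

View pics/s6.png

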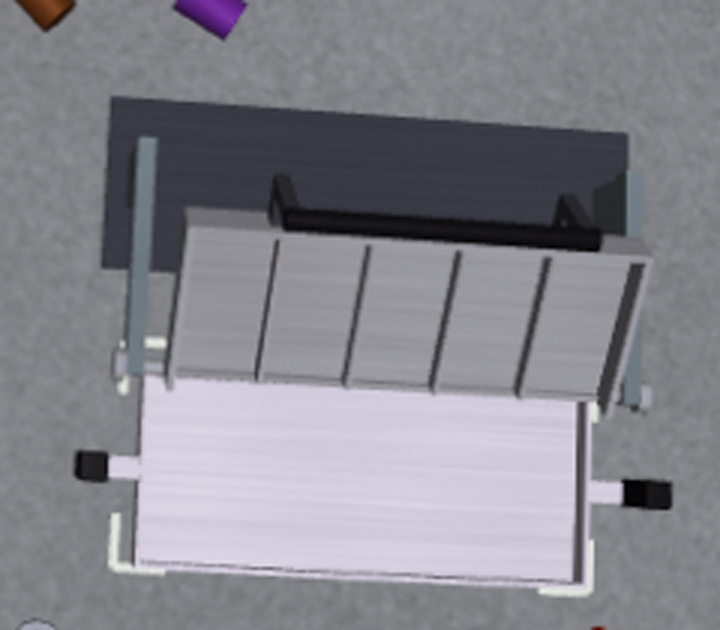

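View pics/s6b.png

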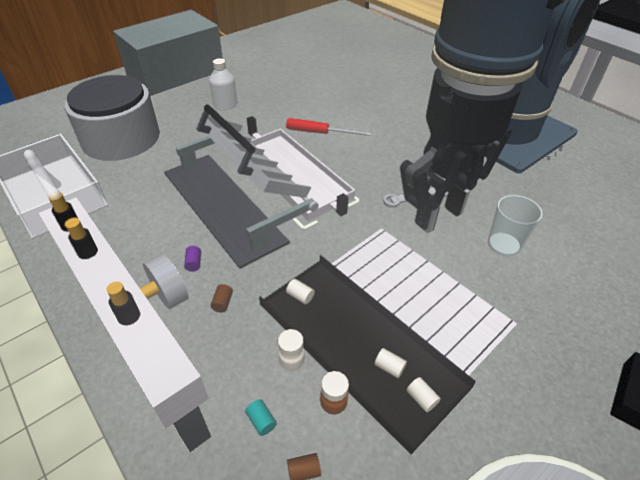

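```bash
cat >> h.py <<'E'
LC=np.array([.4742,-.1763]);LA=-.055
LR=np.array([[np.cos(LA),-np.sin(LA)],[np.sin(LA),np.cos(LA)]])
def lw(x,y,z): return np.array([*(LC+LR@np.array([x,y])),z])
def bar(th,y=0):
    a=np.arctan2(.05,.119)+th; r=np.hypot(.119,.05); return lw(.048+r*np.cos(a),y,.05+r*np.sin(a))
E
python3 - <<'E'
from h import *
G=np.array([px("top",u,v,.052)[:2] for u,v in((360.3,345.3),(549.3,355))])
for g in G: print(LR.T@(g-LC))
d=G[0]-G[1]; print(np.linalg.norm(d),"yaw",np.arctan2(-d[0],d[1]), "center local",LR.T@(G.mean(0)-LC))
for th in np.arange(.3,1.1,.1): print(th.round(2),proj("top",bar(th)).round(1),proj("scene",bar(th)).round(1),bar(th).round(3))
E
```

```text
[-0.00407103  0.15920747]
[-0.00518655 -0.1558867 ]
0.3150961382377438 yaw -0.058540288817965164 center local [-0.00462879  0.00166039]
0.3 [473.5 251.9] [217.3 143.4] [ 0.621 -0.184  0.133]
0.4 [475.2 256.8] [221.1 136.9] [ 0.612 -0.184  0.142]
0.5 [476.6 262.5] [225.5 130.7] [ 0.602 -0.183  0.151]
0.6 [477.9 269. ] [230.4 124.7] [ 0.592 -0.183  0.158]
0.7 [479.1 276.1] [235.8 119.2] [ 0.581 -0.182  0.165]
0.8 [479.9 283.8] [241.6 114.2] [ 0.569 -0.182  0.17 ]
0.9 [480.6 292.1] [247.6 109.8] [ 0.557 -0.181  0.174]
1.0 [481.  300.7] [253.9 106. ] [ 0.544 -0.18   0.177]
```

```bash
python3 - <<'E'
from h import *
b=bar(.56); print(b)
plan([(.56,0,.3),(b[0],b[1],.3),(b[0],b[1],b[2]+.054)],86.85)
a0=np.arctan2(.05,.119);r=np.hypot(.119,.05)
th=np.linspace(.56,0,8);y=r*np.cos(a0+th)*100;z=-r*np.sin(a0+th)*100
print(np.c_[np.diff(y),np.diff(z)].round(2).tolist())
E
```

```text
[ 0.59627917 -0.18302113  0.15557391]
t 10.03 tcp [0.558  0.2188 0.2911] yaw 85.75 zaxis [-0.0017 -0.0015 -1.    ] F [-0.2 -0.7  0.5] w 0.467
rot rows 1 rv per [-0.0016  0.0016 -0.0191]
-> [0.56 0.   0.3 ] tot [-21.83   1.4   -0.89] rows 6 per [-3.639  0.234 -0.148]
-> [ 0.5963 -0.183   0.3   ] tot [-18.08   4.63   0.  ] rows 5 per [-3.615  0.926  0.   ]
-> [ 0.5963 -0.183   0.2096] tot [0.   0.   9.04] rows 3 per [0.    0.    3.014]
[[0.82, 0.63], [0.77, 0.69], [0.71, 0.75], [0.65, 0.8], [0.58, 0.85], [0.51, 0.9], [0.44, 0.93]]
```

```bash
python3 -m crank '[[5,0,0,0,0,0,-0.019],[5,-3.64,0.23,-0.15,0,0,0],[5,-3.64,0.23,-0.15,0,0,0],[5,-3.64,0.23,-0.15,0,0,0],[5,-3.64,0.23,-0.15,0,0,0],[5,-3.64,0.23,-0.15,0,0,0],[5,-3.64,0.23,-0.15,0,0,0],[5,-3.62,0.93,0,0,0,0],[5,-3.62,0.93,0,0,0,0],[5,-3.62,0.93,0,0,0,0],[5,-3.62,0.93,0,0,0,0],[5,-3.62,0.93,0,0,0,0],[5,0,0,0,0,0,0],[5,0,0,0,0,0,0],[5,0,0,0,0,0,0]]' 30
python3 - <<'E'
from h import *
b=bar(.56)
plan([(b[0],b[1],b[2]+.054)],86.85)
shot("s7","scene",(130,40,370,250),3)
E
```

```text
time: 11.28
tool_pos: [0.5959, -0.1831, 0.301]
tcp_rot: [[0.056, 0.998, -0.0], [0.998, -0.056, 0.0], [0.0, -0.001, -1.0]]
ft_force: [-0.4, 0.2, -1.2]
width: 0.581
t 11.28 tcp [ 0.5959 -0.1831  0.301 ] yaw 86.78 zaxis [-5.e-04  4.e-04 -1.e+00] F [-0.4  0.2 -1.2] w 0.581
rot rows 1 rv per [-0.0005 -0.0004 -0.0011]
-> [ 0.5963 -0.183   0.2096] tot [0.01 0.04 9.15] rows 3 per [3.000e-03 1.300e-02 3.049e+00]
```

View pics/s7.png

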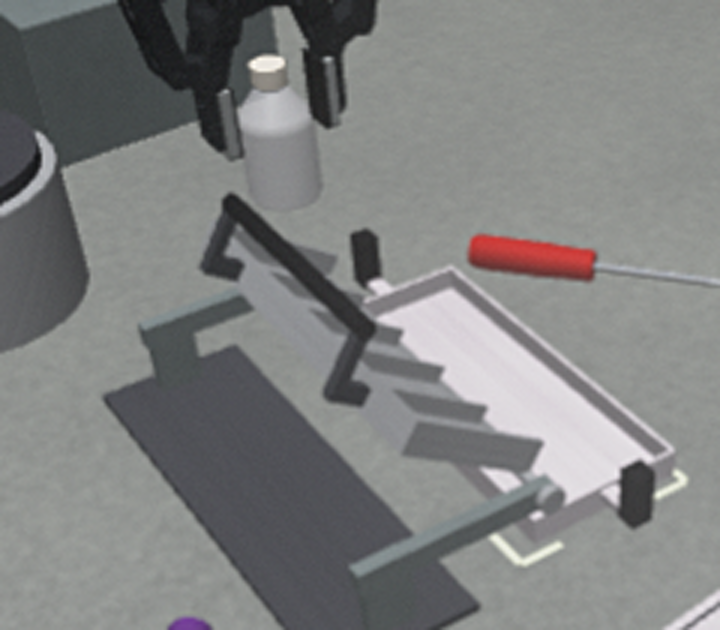

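```bash
python3 -m crank '[[5,0,0.01,3,0,0,0],[5,0,0.01,3,0,0,0],[5,0,0.01,1.6,0,0,0],[5,0,0.01,1.5,0,0,0],[5,0,0,0,0,0,0],[5,0,0,0,0,0,0],[0,0,0,0,0,0,0],[0,0,0,0,0,0,0],[0,0,0,0,0,0,0],[0,0,0,0,0,0,0],[0,0,0,0,0,0,0],[0,0,0,0,0,0,0]]' 30
python3 - <<'E'
from h import *
plan([])
shot("s8","scene",(130,40,370,250),3)
E
```

```text
time: 12.33
tool_pos: [0.5978, -0.1824, 0.2112]
tcp_rot: [[0.055, 0.998, 0.002], [0.998, -0.055, -0.0], [-0.0, 0.002, -1.0]]
ft_force: [1.1, 0.4, 5.9]
width: 0.126
t 12.33 tcp [ 0.5978 -0.1824  0.2112] yaw 86.84 zaxis [ 2.2e-03 -2.0e-04 -1.0e+00] F [1.1 0.4 5.9] w 0.126
```

View pics/s8.png

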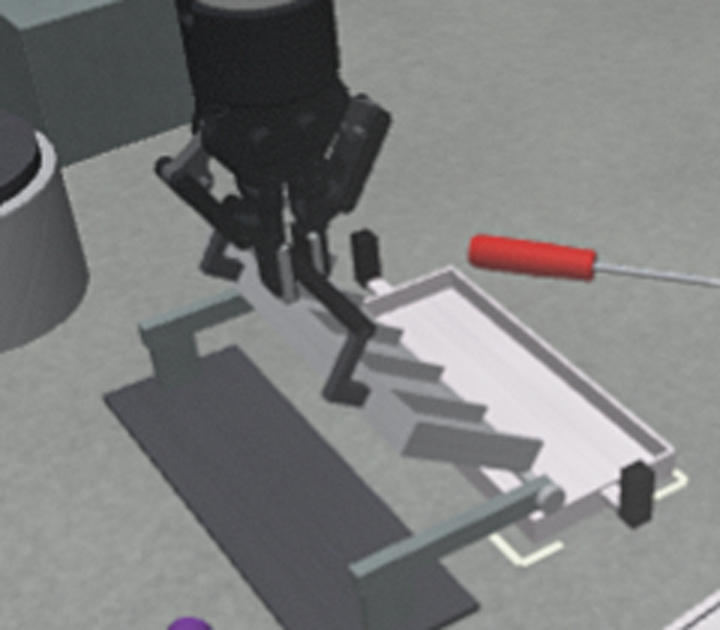

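```bash
python3 -m crank '[[0,0,0.41,0.32,0,0,0],[0,0,0.41,0.32,0,0,0],[0,0,0.38,0.34,0,0,0],[0,0,0.38,0.34,0,0,0],[0,0,0.36,0.37,0,0,0],[0,0,0.36,0.38,0,0,0],[0,0,0.33,0.4,0,0,0],[0,0,0.33,0.4,0,0,0],[0,0,0.29,0.42,0,0,0],[0,0,0.29,0.43,0,0,0],[0,0,0.26,0.45,0,0,0],[0,0,0.25,0.45,0,0,0],[0,0,0.22,0.46,0,0,0],[0,0,0.22,0.47,0,0,0],[0,0,0,0,0,0,0],[0,0,0,0,0,0,0]]'
python3 - <<'E'
from h import *
plan([bar(0)+[0,0,.054]])
shot("s9","scene",(130,40,370,250),3)
E
```

```text
time: 13.72
tool_pos: [0.6433, -0.1853, 0.1549]
tcp_rot: [[0.055, 0.998, 0.003], [0.998, -0.055, -0.0], [-0.0, 0.003, -1.0]]
ft_force: [6.8, -1.7, -3.3]
width: 0.125
t 13.72 tcp [ 0.6433 -0.1853  0.1549] yaw 86.84 zaxis [ 3.1e-03 -2.0e-04 -1.0e+00] F [ 6.8 -1.7 -3.3] w 0.125
-> [ 0.6409 -0.1855  0.154 ] tot [-0.03 -0.23  0.09] rows 1 per [-0.029 -0.232  0.086]
```

View pics/s9.png

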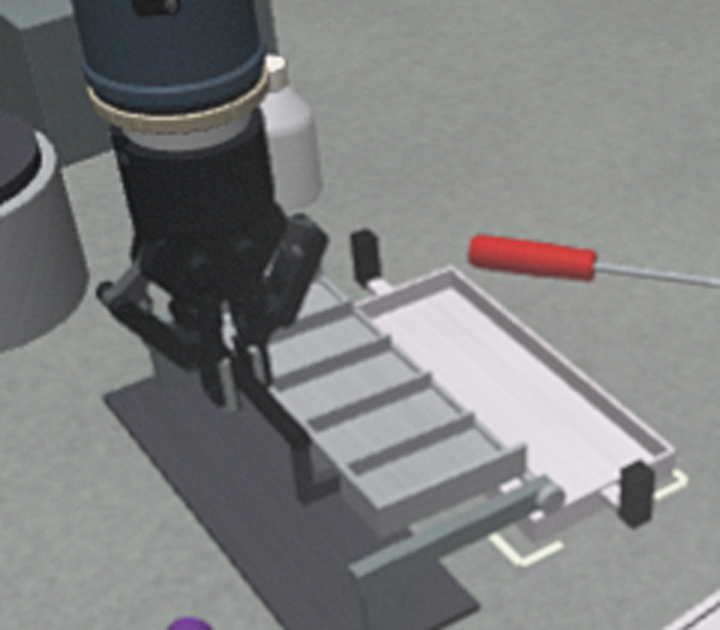

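```bash
python3 -m crank '[[0,0,-0.1,0.2,0,0,0],[0,0,-0.1,0.2,0,0,0],[0,0,0,0.1,0,0,0],[0,0,0,0,0,0,0],[0,0,0,0,0,0,0]]'
python3 - <<'E'
from h import *
plan([bar(0)+[0,0,.054]])
E
```

```text
time: 14.18
tool_pos: [0.6439, -0.1853, 0.1521]
tcp_rot: [[0.055, 0.998, 0.01], [0.998, -0.055, -0.001], [-0.0, 0.01, -1.0]]
ft_force: [11.6, -2.0, 5.2]
width: 0.126
t 14.18 tcp [ 0.6439 -0.1853  0.1521] yaw 86.83 zaxis [ 1.010e-02 -9.000e-04 -9.999e-01] F [11.6 -2.   5.2] w 0.126
-> [ 0.6409 -0.1855  0.154 ] tot [-0.03 -0.3  -0.19] rows 1 per [-0.032 -0.296 -0.189]
```

```bash
python3 -m crank '[[4,0,0.1,0,0,0,0],[4,0,0,0,0,0,0],[4,0,0,0,0,0,0],[4,0,0,-3,0,0,0],[4,0,0,-4,0,0,0],[4,0,0,-4,0,0,0],[4,0,0,-3,0,0,0],[4,0,0,0,0,0,0],[4,0,0,0,0,0,0]]'
python3 - <<'E'
from h import *
plan([(.6,0,.28),(.645,.076,.28)])
shot("s10","top")
E
```

```text
time: 14.93
tool_pos: [0.6411, -0.1849, 0.2914]
tcp_rot: [[0.055, 0.998, 0.003], [0.998, -0.055, -0.001], [-0.001, 0.003, -1.0]]
ft_force: [0.3, 0.2, -1.4]
width: 0.472
t 14.93 tcp [ 0.6411 -0.1849  0.2914] yaw 86.84 zaxis [ 2.6e-03 -9.0e-04 -1.0e+00] F [ 0.3  0.2 -1.4] w 0.472
-> [0.6  0.   0.28] tot [18.24 -5.13  1.11] rows 5 per [ 3.648 -1.025  0.223]
-> [0.645 0.076 0.28 ] tot [7.84 4.07 0.  ] rows 3 per [2.612e+00 1.358e+00 2.000e-03]
```

View pics/s10.png

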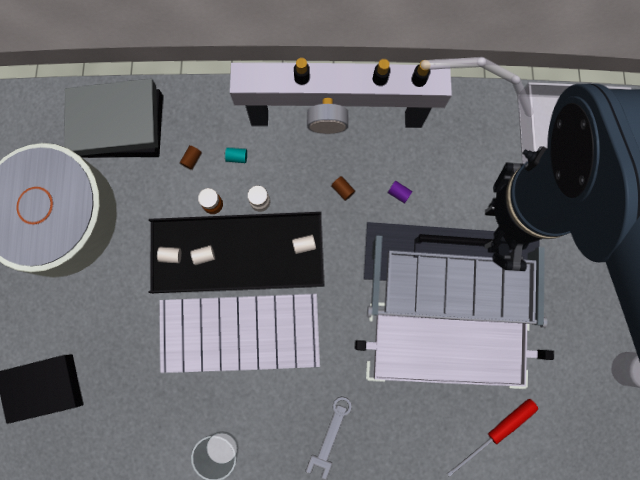

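```bash
cat >> h.py <<'E'
def rods(z=.019,region=None):
    out=[]
    for m in models.masks_of("top","rod1"):
        p=m["pixels"].astype(np.uint8)
        if p.sum()<100: continue
        c,wh,a=cv2.minAreaRect(cv2.findNonZero(p))
        ys,xs=np.nonzero(p); cu,cv_=xs.mean(),ys.mean()
        ang=np.radians(a if wh[0]>=wh[1] else a+90)
        A=px("top",cu-10*np.cos(ang),cv_-10*np.sin(ang),z);B=px("top",cu+10*np.cos(ang),cv_+10*np.sin(ang),z)
        w=(A+B)/2; d=B-A; yaw=np.degrees(np.arctan2(d[1],d[0]))%180
        out.append((round(m["score"],2),(round(cu,1),round(cv_,1)),w.round(4),round(yaw,1),np.round(wh,1)))
    return out
E
python3 - <<'E'
from h import *
im=read_camera("top")
for r in rods(): print(r, im[int(r[1][1]),int(r[1][0])])
E
```

```text
(0.81, (np.float64(303.9), np.float64(244.0)), array([0.6488, 0.0759, 0.019 ]), np.float64(104.6), array([15.3, 21.1])) [222 218 215]
(0.73, (np.float64(168.9), np.float64(254.8)), array([0.6283, 0.3076, 0.019 ]), np.float64(86.7), array([24.3, 14.1])) [223 219 215]
(0.73, (np.float64(399.3), np.float64(191.8)), array([ 0.742 , -0.0895,  0.019 ]), np.float64(58.6), array([20.4, 15.6])) [104  42 142]
(0.73, (np.float64(190.7), np.float64(156.4)), array([0.8037, 0.2775, 0.019 ]), np.float64(152.0), array([16.5, 24.5])) [94 50 23]
(0.65, (np.float64(202.4), np.float64(254.9)), array([0.6287, 0.2494, 0.019 ]), np.float64(107.7), array([14.6, 22.1])) [223 219 215]
(0.58, (np.float64(450.5), np.float64(350.8)), array([ 0.4684, -0.1724,  0.019 ]), np.float64(86.1), array([200.5,  66.7])) [192 186 202]
(0.57, (np.float64(343.4), np.float64(188.1)), array([0.7476, 0.0082, 0.019 ]), np.float64(44.4), array([21.2, 14.1])) [108  61  32]
(0.55, (np.float64(450.3), np.float64(275.8)), array([ 0.5953, -0.175 ,  0.019 ]), np.float64(86.2), array([185.6, 154.9])) [150 151 163]
(0.52, (np.float64(235.6), np.float64(154.9)), array([0.8066, 0.1979, 0.019 ]), np.float64(84.8), array([23.6, 15.6])) [  9 147 146]
```

```bash
python3 - <<'E'
from h import *
plan([(.6,0,.28),(.6488,.0759,.28),(.6488,.0759,.08)],None)
plan([(.6,0,.28),(.6488,.0759,.28),(.6488,.0759,.08)],104.6)
E
```

```text
t 15.08 tcp [ 0.64   -0.185   0.2879] yaw 86.85 zaxis [-3.1e-03  4.0e-04 -1.0e+00] F [ 0.1  0.  -0.3] w 0.47
-> [0.6  0.   0.28] tot [18.25 -5.01  0.81] rows 5 per [ 3.651 -1.001  0.163]
-> [0.6488 0.0759 0.28  ] tot [ 7.85  4.46 -0.01] rows 3 per [ 2.616  1.485 -0.004]
-> [0.6488 0.0759 0.08  ] tot [-0.    0.06 20.  ] rows 6 per [-1.000e-03  1.000e-02  3.333e+00]
t 15.08 tcp [ 0.64   -0.185   0.2879] yaw 86.85 zaxis [-3.1e-03  4.0e-04 -1.0e+00] F [ 0.1  0.  -0.3] w 0.47
rot rows 3 rv per [-0.001  -0.0002 -0.1033]
-> [0.6  0.   0.28] tot [18.91  0.79  0.79] rows 5 per [3.782 0.159 0.159]
-> [0.6488 0.0759 0.28  ] tot [6.11 6.64 0.  ] rows 3 per [2.038 2.212 0.   ]
-> [0.6488 0.0759 0.08  ] tot [ 0.  0. 20.] rows 5 per [0. 0. 4.]
```

```bash
python3 -m crank '[[5,0,0,0,0,0,-0.103],[5,0,0,0,0,0,-0.103],[5,0,0,0,0,0,-0.103],[5,3.78,0.16,0.16,0,0,0],[5,3.78,0.16,0.16,0,0,0],[5,3.78,0.16,0.16,0,0,0],[5,3.78,0.16,0.16,0,0,0],[5,3.78,0.16,0.16,0,0,0],[5,2.04,2.21,0,0,0,0],[5,2.04,2.21,0,0,0,0],[5,2.04,2.21,0,0,0,0],[5,0,0,3,0,0,0],[5,0,0,3,0,0,0],[5,0,0,3,0,0,0],[5,0,0,3,0,0,0],[5,0,0,2,0,0,0],[5,0,0,0,0,0,0],[5,0,0,0,0,0,0],[5,0,0,0,0,0,0]]' 30
python3 - <<'E'
from h import *
plan([(.6488,.0759,.08)],104.6)
im=read_camera("top")[:,:,::-1].copy()
for y in(-.0956,-.0478,0,.0478,.0956):
  for x in(.048,.097,.142):
    u,v=proj("top",lw(x,y,.056)); 
    im[int(round(v)),int(round(u))]=(0,0,255)
for y in (-.1,.1):
    u,v=proj("top",lw(.167,y,.1)); im[int(round(v)),int(round(u))]=(0,255,0)
im=cv2.resize(im[190:400,270:560],None,fx=2.7,fy=2.7,interpolation=cv2.INTER_NEAREST); cv2.imwrite("pics/s11.png",im)
E
```

```text
time: 16.67
tool_pos: [0.6502, 0.0762, 0.1422]
tcp_rot: [[-0.251, 0.968, 0.0], [0.968, 0.251, 0.0], [0.0, 0.0, -1.0]]
ft_force: [0.5, -0.2, 0.5]
width: 0.584
t 16.67 tcp [0.6502 0.0762 0.1422] yaw 104.56 zaxis [ 2.e-04  5.e-04 -1.e+00] F [ 0.5 -0.2  0.5] w 0.584
rot rows 1 rv per [ 0.0003 -0.0004 -0.0007]
-> [0.6488 0.0759 0.08  ] tot [ 0.01 -0.14  6.22] rows 2 per [ 0.004 -0.072  3.111]
```

View pics/s11.png

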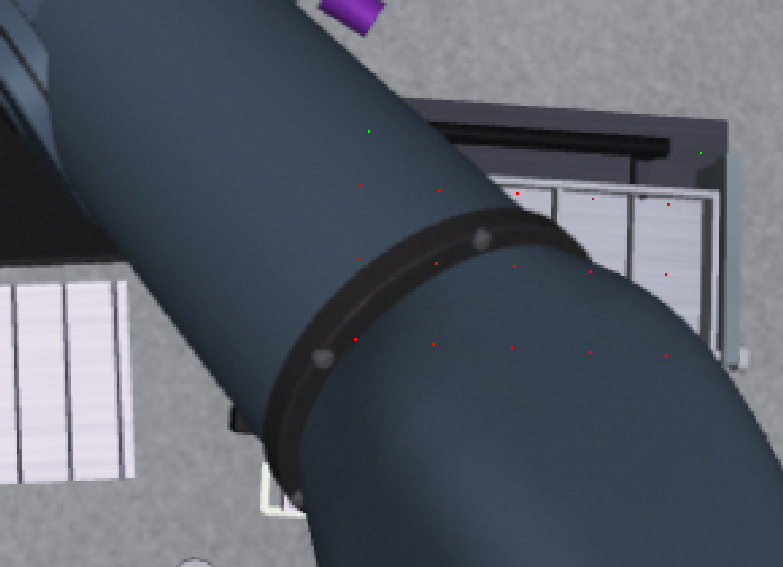

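```bash
python3 -m crank '[[5,0,-0.07,3,0,0,0],[5,0,-0.06,2,0,0,0],[5,0,0,1.2,0,0,0],[5,0,0,0,0,0,0],[5,0,0,0,0,0,0]]'
python3 - <<'E'
from h import *
plan([])
shot("s12","scene",(220,200,480,420),2.8)
E
```

```text
time: 17.13
tool_pos: [0.6491, 0.0758, 0.0805]
tcp_rot: [[-0.251, 0.968, 0.001], [0.968, 0.251, 0.0], [0.0, 0.001, -1.0]]
ft_force: [-0.3, 0.6, 0.9]
width: 0.587
t 17.13 tcp [0.6491 0.0758 0.0805] yaw 104.55 zaxis [ 6.e-04  2.e-04 -1.e+00] F [-0.3  0.6  0.9] w 0.587
```

View pics/s12.png

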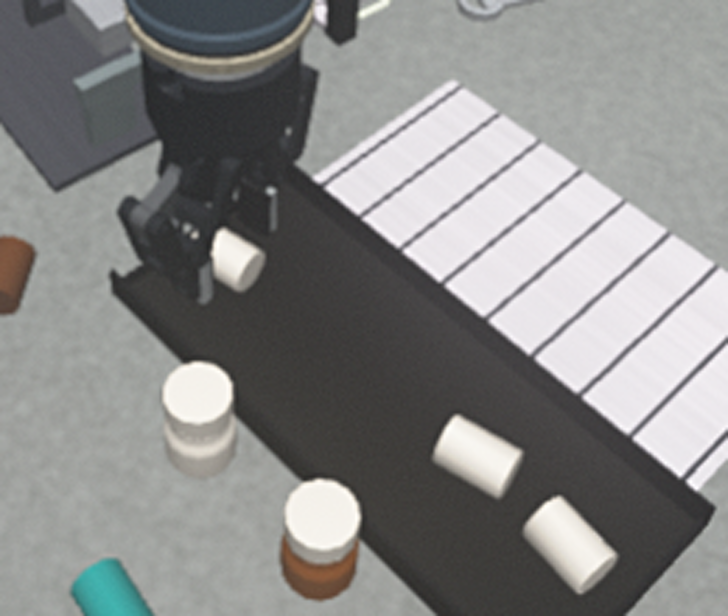

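Rod is between the fingers. Close and lift.

```bash
python3 -m crank '[[0,0,0,0,0,0,0],[0,0,0,0,0,0,0],[0,0,0,0,0,0,0],[0,0,0,0,0,0,0],[0,0,0,0,0,0,0],[0,0,0,-2,0,0,0],[0,0,0,-3.5,0,0,0],[0,0,0,-4,0,0,0],[0,0,0,-3,0,0,0],[0,0,0,0,0,0,0],[0,0,0,0,0,0,0]]' 40
python3 - <<'E'
from h import *
q=lw(.097,.0478,0)[:2]; print(q)
plan([(.6,0,.205),(*q,.205),(*q,.135)],86.85)
shot("s13","scene",(130,40,480,320),2.2)
E
```

```text
time: 18.1
tool_pos: [0.6496, 0.0758, 0.2074]
tcp_rot: [[-0.251, 0.968, 0.005], [0.968, 0.251, 0.001], [-0.001, 0.005, -1.0]]
ft_force: [-0.9, -0.2, -0.9]
width: 0.291
[ 0.573681   -0.13390459]
t 18.1 tcp [0.6496 0.0758 0.2074] yaw 104.54 zaxis [ 4.7e-03  6.0e-04 -1.0e+00] F [-0.9 -0.2 -0.9] w 0.291
rot rows 3 rv per [ 0.0016 -0.      0.1029]
-> [0.6   0.    0.205] tot [-7.85 -4.54  0.24] rows 3 per [-2.615 -1.512  0.08 ]
-> [ 0.5737 -0.1339  0.205 ] tot [-13.51  -1.89   0.  ] rows 4 per [-3.379 -0.473  0.   ]
-> [ 0.5737 -0.1339  0.135 ] tot [0. 0. 7.] rows 2 per [0.  0.  3.5]
```

View pics/s13.png

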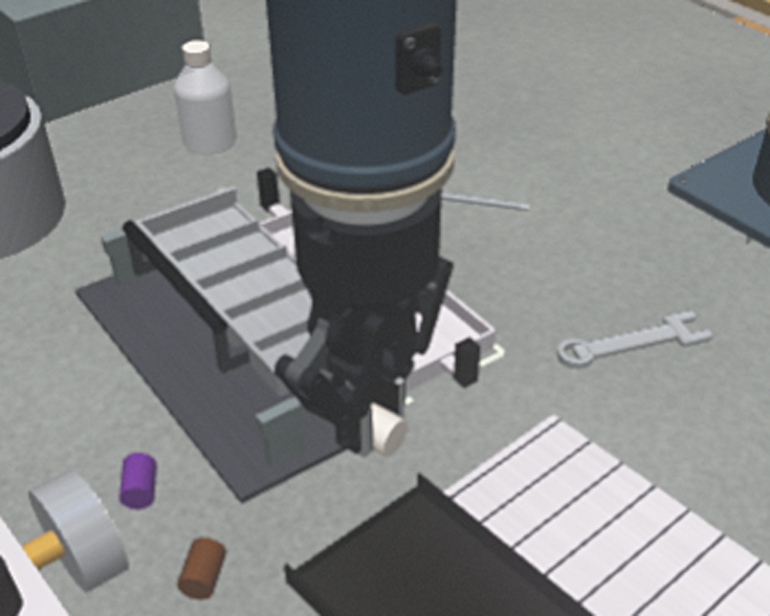

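```bash
python3 -m crank '[[0,0,0,0,0,0,0.103],[0,0,0,0,0,0,0.103],[0,0,0,0,0,0,0.103],[0,-2.6,-1.5,0,0,0,0],[0,-2.6,-1.5,0,0,0,0],[0,-2.6,-1.5,0,0,0,0],[0,-3,-0.47,0,0,0,0],[0,-3,-0.47,0,0,0,0],[0,-3,-0.47,0,0,0,0],[0,-3,-0.47,0,0,0,0],[0,-1.5,0,0,0,0,0],[0,0,0,2,0,0,0],[0,0,0,2,0,0,0],[0,0,0,0,0,0,0],[0,0,0,0,0,0,0]]'
python3 - <<'E'
from h import *
q=lw(.097,.0478,0)[:2]
plan([(*q,.135)],86.85)
shot("s14","scene",(130,40,370,250),3)
E
```

```text
time: 19.4
tool_pos: [0.5722, -0.1334, 0.1631]
tcp_rot: [[0.055, 0.999, -0.004], [0.999, -0.055, 0.001], [0.001, -0.004, -1.0]]
ft_force: [-0.6, -0.9, 0.0]
width: 0.285
t 19.4 tcp [ 0.5722 -0.1334  0.1631] yaw 86.87 zaxis [-3.9e-03  9.0e-04 -1.0e+00] F [-0.6 -0.9  0. ] w 0.285
rot rows 1 rv per [-0.004  -0.0007  0.0004]
-> [ 0.5737 -0.1339  0.135 ] tot [-0.04  0.15  2.81] rows 1 per [-0.044  0.153  2.814]
```

View pics/s14.png

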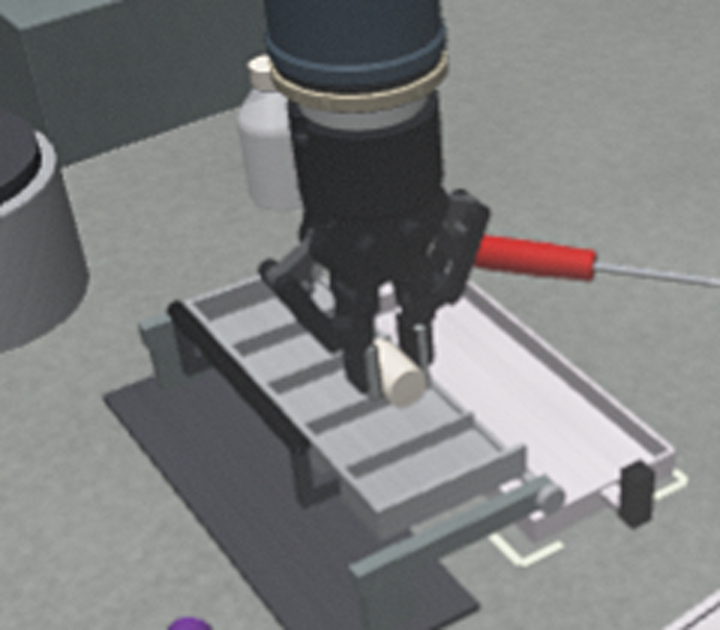

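```bash
python3 -m crank '[[0,0,0.15,1.4,0,0,0],[0,0,0,1.0,0,0,0],[0,0,0,0.35,0,0,0],[0,0,0,0,0,0,0],[0,0,0,0,0,0,0]]'
python3 - <<'E'
from h import *
q=lw(.097,.0478,0)[:2]
plan([(*q,.135)],86.85)
shot("s15","scene",(180,80,340,240),4)
E
```

```text
time: 19.87
tool_pos: [0.5748, -0.1335, 0.1374]
tcp_rot: [[0.055, 0.999, -0.0], [0.999, -0.055, 0.0], [0.0, -0.0, -1.0]]
ft_force: [-0.2, -0.3, -0.0]
width: 0.285
t 19.87 tcp [ 0.5748 -0.1335  0.1374] yaw 86.87 zaxis [-1.e-04  0.e+00 -1.e+00] F [-0.2 -0.3 -0. ] w 0.285
rot rows 1 rv per [-0.0001 -0.      0.0003]
-> [ 0.5737 -0.1339  0.135 ] tot [-0.05 -0.11  0.24] rows 1 per [-0.048 -0.112  0.242]
```

View pics/s15.png

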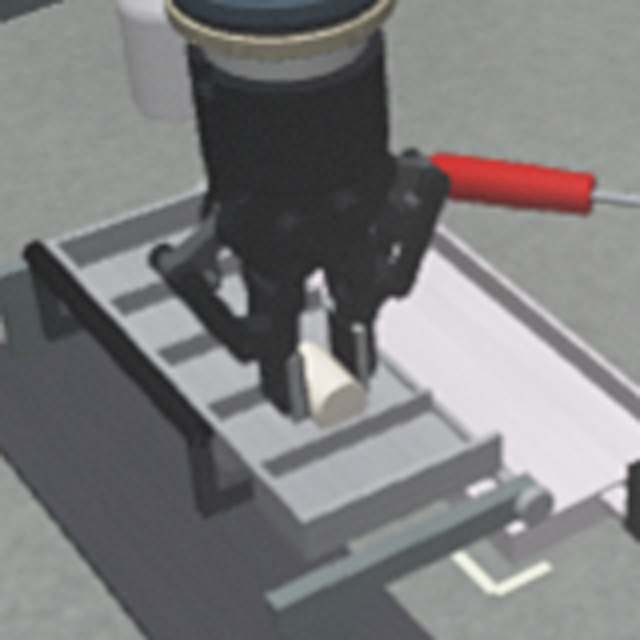

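```bash
python3 -m crank '[[0,0,-0.05,0.2,0,0,0],[0,0,0,0.12,0,0,0],[0,0,0,0,0,0,0],[0,0,0,0,0,0,0]]'
python3 -m crank '[[3.4,0,0,0,0,0,0],[3.4,0,0,0,0,0,0],[4.6,0,0,0,0,0,0],[4.6,0,0,-1,0,0,0],[4.6,0,0,-3,0,0,0],[4.6,0,0,-4,0,0,0],[4.6,0,0,-3,0,0,0],[4.6,0,0,0,0,0,0]]'
python3 - <<'E'
from h import *
plan([(.6,0,.25),(.6287,.2494,.25),(.6287,.2494,.08)],107.7)
shot("s16","scene",(180,80,340,240),4)
E
```

```text
time: 20.25
tool_pos: [0.5746, -0.1337, 0.1343]
tcp_rot: [[0.055, 0.998, 0.001], [0.998, -0.055, -0.0], [-0.0, 0.001, -1.0]]
ft_force: [-1.0, -0.5, 2.5]
width: 0.288
time: 20.92
tool_pos: [0.5767, -0.1333, 0.2508]
tcp_rot: [[0.055, 0.998, 0.009], [0.998, -0.055, -0.001], [-0.001, 0.009, -1.0]]
ft_force: [1.4, 0.0, -0.1]
width: 0.539
t 20.92 tcp [ 0.5767 -0.1333  0.2508] yaw 86.85 zaxis [ 0.0092 -0.0013 -1.    ] F [ 1.4  0.  -0.1] w 0.539
rot rows 4 rv per [ 0.0022  0.0006 -0.091 ]
-> [0.6  0.   0.25] tot [11.99  6.27  0.08] rows 4 per [2.997 1.568 0.021]
-> [0.6287 0.2494 0.25  ] tot [22.89 10.32  0.  ] rows 7 per [3.27  1.474 0.   ]
-> [0.6287 0.2494 0.08  ] tot [ 0.  0. 17.] rows 5 per [0.  0.  3.4]
```

View pics/s16.png

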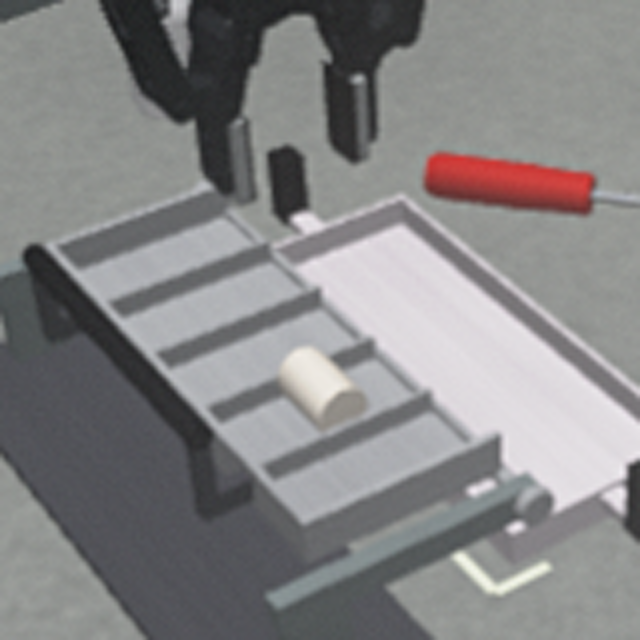

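```bash
python3 -m crank '[[5,0,0,0,0,0,-0.091],[5,0,0,0,0,0,-0.091],[5,0,0,0,0,0,-0.091],[5,0,0,0,0,0,-0.091],[5,3,1.57,0,0,0,0],[5,3,1.57,0,0,0,0],[5,3,1.57,0,0,0,0],[5,3,1.57,0,0,0,0],[5,3.27,1.47,0,0,0,0],[5,3.27,1.47,0,0,0,0],[5,3.27,1.47,0,0,0,0],[5,3.27,1.47,0,0,0,0],[5,3.27,1.47,0,0,0,0],[5,3.27,1.47,0,0,0,0],[5,3.27,1.47,0,0,0,0],[5,0,0,3,0,0,0],[5,0,0,3,0,0,0],[5,0,0,3,0,0,0],[5,0,0,0,0,0,0],[5,0,0,0,0,0,0]]' 30
python3 - <<'E'
from h import *
plan([(.6287,.2494,.08)],107.7)
shot("s17","scene",(270,200,530,420),2.8)
E
```

```text
time: 22.63
tool_pos: [0.6251, 0.2486, 0.1526]
tcp_rot: [[-0.304, 0.953, -0.004], [0.953, 0.304, -0.002], [-0.0, -0.004, -1.0]]
ft_force: [-0.4, 0.6, 0.9]
width: 0.587
t 22.63 tcp [0.6251 0.2486 0.1526] yaw 107.72 zaxis [-0.0038 -0.0017 -1.    ] F [-0.4  0.6  0.9] w 0.587
rot rows 1 rv per [-0.0042  0.0004  0.0004]
-> [0.6287 0.2494 0.08  ] tot [-0.03  0.37  7.26] rows 2 per [-0.015  0.185  3.629]
```

View pics/s17.png

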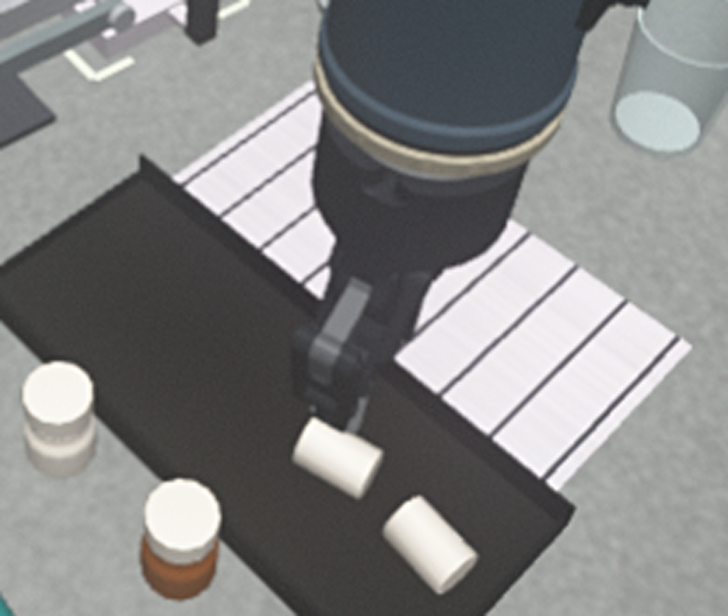

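```bash
python3 -m crank '[[5,0,0.2,2.5,0,0,0],[5,0,0.1,2.5,0,0,0],[5,0,0,2.2,0,0,0],[5,0,0,0,0,0,0],[5,0,0,0,0,0,0],[5,0,0,0,0,0,0]]'
python3 - <<'E'
from h import *
plan([(.6287,.2494,.08)],107.7)
E
```

```text
time: 23.18
tool_pos: [0.63, 0.2507, 0.0846]
tcp_rot: [[-0.304, 0.953, 0.003], [0.953, 0.304, 0.002], [0.001, 0.003, -1.0]]
ft_force: [-0.8, -0.5, 0.3]
width: 0.589
t 23.18 tcp [0.63   0.2507 0.0846] yaw 107.68 zaxis [ 0.0028  0.0016 -1.    ] F [-0.8 -0.5  0.3] w 0.589
rot rows 1 rv per [ 0.0032 -0.0007 -0.0003]
-> [0.6287 0.2494 0.08  ] tot [-0.09 -0.16  0.46] rows 1 per [-0.088 -0.164  0.456]
```

```bash
python3 -m crank '[[5,-0.08,-0.12,0.4,0,0,0],[5,0,0,0,0,0,0],[0,0,0,0,0,0,0],[0,0,0,0,0,0,0],[0,0,0,0,0,0,0],[0,0,0,0,0,0,0],[0,0,0,0,0,0,0],[0,0,0,-2,0,0,0],[0,0,0,-3.5,0,0,0],[0,0,0,-4,0,0,0],[0,0,0,-3,0,0,0],[0,0,0,0,0,0,0],[0,0,0,0,0,0,0]]' 40
python3 - <<'E'
from h import *
q=lw(.097,0,0)[:2]; print(q)
plan([(.6,0,.205),(*q,.205),(*q,.155)],86.85)
shot("s18","scene",(270,150,530,370),2.8)
E
```

```text
time: 24.27
tool_pos: [0.6287, 0.2494, 0.2051]
tcp_rot: [[-0.304, 0.953, 0.004], [0.953, 0.304, 0.002], [0.0, 0.004, -1.0]]
ft_force: [-0.2, 0.1, -0.9]
width: 0.284
[ 0.57105332 -0.18163231]
t 24.27 tcp [0.6287 0.2494 0.2051] yaw 107.69 zaxis [ 0.0035  0.0015 -1.    ] F [-0.2  0.1 -0.9] w 0.284
rot rows 4 rv per [ 0.0009 -0.0003  0.0909]
-> [0.6   0.    0.205] tot [-2.506e+01 -1.490e+00  1.000e-02] rows 7 per [-3.58e+00 -2.13e-01  2.00e-03]
-> [ 0.5711 -0.1816  0.205 ] tot [-18.29  -1.89   0.  ] rows 5 per [-3.659 -0.378  0.   ]
-> [ 0.5711 -0.1816  0.155 ] tot [0. 0. 5.] rows 2 per [0.  0.  2.5]
```

View pics/s18.png

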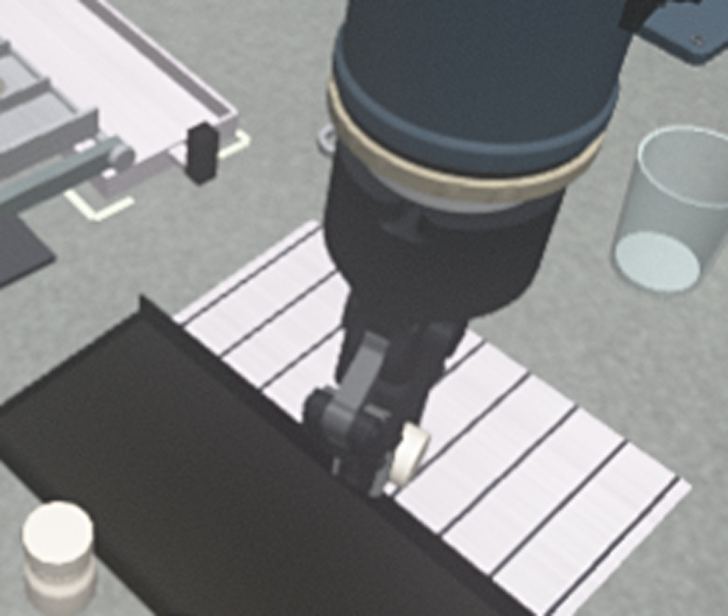

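```bash
python3 -m crank '[[0,0,0,0,0,0,0.091],[0,0,0,0,0,0,0.091],[0,0,0,0,0,0,0.091],[0,0,0,0,0,0,0.091],[0,-3.58,-0.21,0,0,0,0],[0,-3.58,-0.21,0,0,0,0],[0,-3.58,-0.21,0,0,0,0],[0,-3.58,-0.21,0,0,0,0],[0,-3.58,-0.21,0,0,0,0],[0,-3.58,-0.21,0,0,0,0],[0,-3.58,-0.21,0,0,0,0],[0,-3.66,-0.38,0,0,0,0],[0,-3.66,-0.38,0,0,0,0],[0,-3.66,-0.38,0,0,0,0],[0,-3.66,-0.38,0,0,0,0],[0,-2.66,-0.38,0,0,0,0],[0,-1,0,0,0,0,0],[0,0,0,0,0,0,0],[0,0,0,0,0,0,0],[0,0,0,0,0,0,0]]'
python3 - <<'E'
from h import *
q=lw(.097,0,0)[:2]
plan([(*q,.155),(*q,.1345)],86.85)
shot("s19","scene",(180,80,340,240),4)
E
```

```text
time: 25.98
tool_pos: [0.5707, -0.1802, 0.2023]
tcp_rot: [[0.053, 0.999, -0.001], [0.999, -0.053, 0.002], [0.002, -0.001, -1.0]]
ft_force: [-0.0, 0.3, -0.3]
width: 0.285
t 25.98 tcp [ 0.5707 -0.1802  0.2023] yaw 86.97 zaxis [-7.0e-04  1.6e-03 -1.0e+00] F [-0.   0.3 -0.3] w 0.285
rot rows 1 rv per [-0.0008 -0.0016  0.0021]
-> [ 0.5711 -0.1816  0.155 ] tot [-0.14  0.05  4.73] rows 2 per [-0.071  0.024  2.366]
-> [ 0.5711 -0.1816  0.1345] tot [0.   0.   2.05] rows 1 per [0.   0.   2.05]
```

View pics/s19.png

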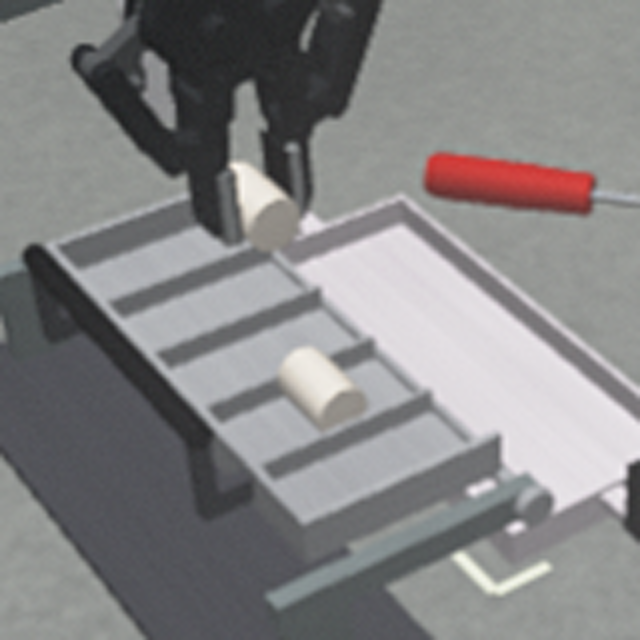

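```bash
python3 -m crank '[[0,-0.1,0.05,2.3,0,0,0],[0,-0.05,0,2.3,0,0,0],[0,0,0,1.2,0,0,0],[0,0,0,0.5,0,0,0],[0,0,0,0,0,0,0],[0,0,0,0,0,0,0]]'
python3 - <<'E'
from h import *
q=lw(.097,0,0)[:2]
plan([(*q,.1345)],86.85)
shot("s20","scene",(180,80,340,240),4)
E
```

```text
time: 26.53
tool_pos: [0.5714, -0.183, 0.1404]
tcp_rot: [[0.054, 0.999, 0.0], [0.999, -0.054, 0.0], [0.0, 0.0, -1.0]]
ft_force: [0.9, -0.4, -0.3]
width: 0.289
t 26.53 tcp [ 0.5714 -0.183   0.1404] yaw 86.91 zaxis [ 4.e-04  3.e-04 -1.e+00] F [ 0.9 -0.4 -0.3] w 0.289
rot rows 1 rv per [ 0.0004 -0.0003  0.001 ]
-> [ 0.5711 -0.1816  0.1345] tot [ 0.13 -0.04  0.59] rows 1 per [ 0.134 -0.043  0.594]
```

View pics/s20.png

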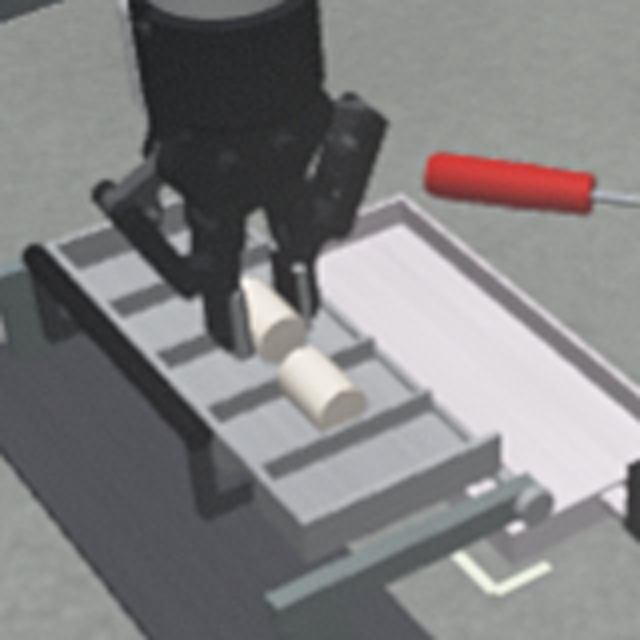

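```bash
python3 -m crank '[[0,0.1,-0.03,0.35,0,0,0],[0,0,0,0.22,0,0,0],[0,0,0,0,0,0,0],[0,0,0,0,0,0,0]]'
python3 -m crank '[[3.4,0,0,0,0,0,0],[3.4,0,0,0,0,0,0],[4.6,0,0,0,0,0,0],[4.6,0,0,-1,0,0,0],[4.6,0,0,-3,0,0,0],[4.6,0,0,-4,0,0,0],[4.6,0,0,-3,0,0,0],[4.6,0,0,0,0,0,0]]'
python3 - <<'E'
from h import *
read_camera("top")
for r in rods(): print(r)
plan([(.6,0,.25),(.6283,.3076,.25),(.6283,.3076,.08)],None)
shot("s21","scene",(180,80,340,240),4)
E
```

```text
time: 26.92
tool_pos: [0.5707, -0.1827, 0.1344]
tcp_rot: [[0.055, 0.998, 0.0], [0.998, -0.055, -0.0], [-0.0, 0.0, -1.0]]
ft_force: [-0.4, 0.7, -1.0]
width: 0.288
time: 27.58
tool_pos: [0.5732, -0.1825, 0.2513]
tcp_rot: [[0.055, 0.998, 0.009], [0.998, -0.055, -0.002], [-0.002, 0.01, -1.0]]
ft_force: [1.4, 1.3, 0.1]
width: 0.54
(0.94, (np.float64(169.0), np.float64(254.9)), array([0.6282, 0.3075, 0.019 ]), np.float64(86.7), array([22.3, 13.2]))
(0.85, (np.float64(463.3), np.float64(288.9)), array([ 0.5729, -0.1971,  0.019 ]), np.float64(90.0), array([16., 26.]))
(0.77, (np.float64(433.2), np.float64(286.3)), array([ 0.5773, -0.1449,  0.019 ]), np.float64(90.1), array([15., 24.]))
(0.69, (np.float64(399.2), np.float64(191.4)), array([ 0.7427, -0.0892,  0.019 ]), np.float64(57.6), array([21.2, 15.3]))
(0.66, (np.float64(342.7), np.float64(188.1)), array([0.7477, 0.0094, 0.019 ]), np.float64(44.4), array([21.9, 14.8]))
(0.59, (np.float64(235.7), np.float64(154.6)), array([0.8072, 0.1978, 0.019 ]), np.float64(90.2), array([15., 22.]))
(0.56, (np.float64(190.1), np.float64(157.7)), array([0.8015, 0.2785, 0.019 ]), np.float64(152.0), array([15.3, 22.5]))
(0.41, (np.float64(259.0), np.float64(198.8)), array([0.7276, 0.1546, 0.019 ]), np.float64(1.4), array([24., 22.]))
t 27.68 tcp [ 0.5712 -0.1828  0.2464] yaw 86.83 zaxis [ 0.0032 -0.0011 -1.    ] F [ 0.6  0.  -0.5] w 0.537
-> [0.6  0.   0.25] tot [18.41  1.87 -0.37] rows 5 per [ 3.682  0.374 -0.074]
-> [0.6283 0.3076 0.25  ] tot [ 3.087e+01  1.130e+00 -2.000e-02] rows 8 per [ 3.859e+00  1.410e-01 -3.000e-03]
-> [0.6283 0.3076 0.08  ] tot [ 0.02 -0.06 17.  ] rows 5 per [ 3.0e-03 -1.1e-02  3.4e+00]
```

View pics/s21.png

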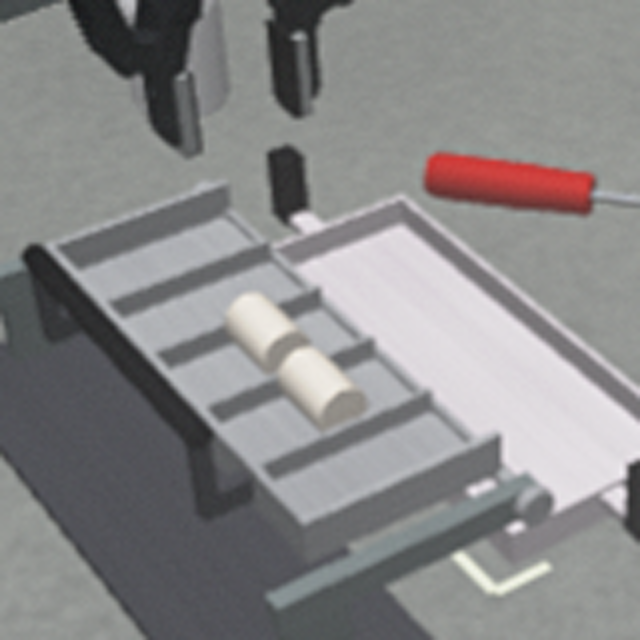

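```bash
python3 -m crank '[[5,3.68,0.37,0,0,0,0],[5,3.68,0.37,0,0,0,0],[5,3.68,0.37,0,0,0,0],[5,3.68,0.37,0,0,0,0],[5,3.68,0.37,0,0,0,0],[5,3.86,0.14,0,0,0,0],[5,3.86,0.14,0,0,0,0],[5,3.86,0.14,0,0,0,0],[5,3.86,0.14,0,0,0,0],[5,3.86,0.14,0,0,0,0],[5,3.86,0.14,0,0,0,0],[5,3.86,0.14,0,0,0,0],[5,3.86,0.14,0,0,0,0],[5,0,0,3,0,0,0],[5,0,0,3,0,0,0],[5,0,0,3,0,0,0],[5,0,0,0,0,0,0],[5,0,0,0,0,0,0],[5,0,0,0,0,0,0]]' 30
python3 - <<'E'
from h import *
plan([(.6283,.3076,.08)],86.85)
shot("s22","scene",(340,200,560,420),2.8)
E
```

```text
time: 29.32
tool_pos: [0.6277, 0.308, 0.1552]
tcp_rot: [[0.055, 0.998, 0.0], [0.998, -0.055, 0.001], [0.001, 0.0, -1.0]]
ft_force: [-0.3, -0.2, 0.6]
width: 0.589
t 29.32 tcp [0.6277 0.308  0.1552] yaw 86.84 zaxis [ 2.e-04  6.e-04 -1.e+00] F [-0.3 -0.2  0.6] w 0.589
rot rows 1 rv per [ 0.0002 -0.0006 -0.0001]
-> [0.6283 0.3076 0.08  ] tot [-0.04  0.06  7.52] rows 2 per [-0.018  0.03   3.758]
```

View pics/s22.png

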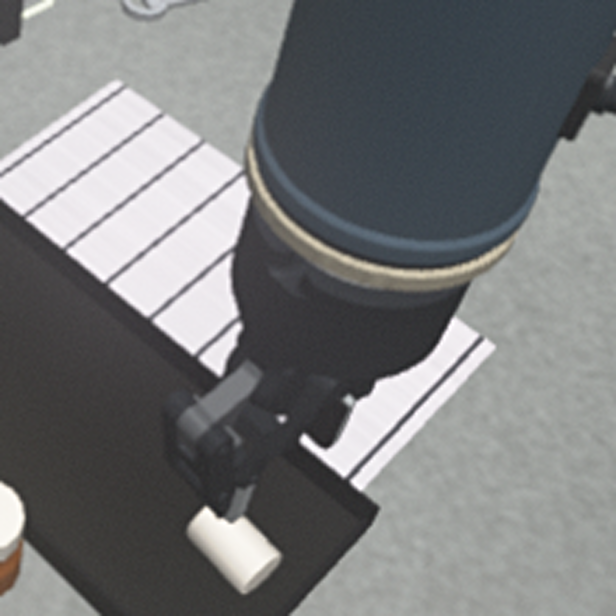

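```bash
python3 -m crank '[[5,-0.04,0.06,2.5,0,0,0],[5,0,0,2.5,0,0,0],[5,0,0,1.6,0,0,0],[5,0,0,0.9,0,0,0],[5,0,0,0,0,0,0],[5,0,0,0,0,0,0],[5,0,0,0,0,0,0]]'
python3 - <<'E'
from h import *
plan([(.6283,.3076,.08)],86.85)
E
```

```text
time: 29.95
tool_pos: [0.6288, 0.3079, 0.0812]
tcp_rot: [[0.055, 0.998, 0.002], [0.998, -0.055, 0.001], [0.002, 0.002, -1.0]]
ft_force: [0.6, 0.6, 0.3]
width: 0.586
t 29.95 tcp [0.6288 0.3079 0.0812] yaw 86.83 zaxis [ 0.0023  0.0015 -1.    ] F [0.6 0.6 0.3] w 0.586
rot rows 1 rv per [ 0.0022 -0.0016 -0.0003]
-> [0.6283 0.3076 0.08  ] tot [-0.03 -0.05  0.12] rows 1 per [-0.034 -0.053  0.123]
```

```bash
python3 -m crank '[[0,0,0,0.05,0,0,0],[0,0,0,0,0,0,0],[0,0,0,0,0,0,0],[0,0,0,0,0,0,0],[0,0,0,0,0,0,0],[0,0,0,-2,0,0,0],[0,0,0,-3.5,0,0,0],[0,0,0,-4,0,0,0],[0,0,0,-3,0,0,0],[0,0,0,0,0,0,0],[0,0,0,0,0,0,0]]' 40
python3 - <<'E'
from h import *
q=lw(.097,-.0478,0)[:2]; print(q)
plan([(.6,0,.205),(*q,.205),(*q,.155)],86.85)
shot("s23","scene",(340,150,560,370),2.8)
E
```

```text
time: 30.87
tool_pos: [0.6288, 0.3079, 0.2065]
tcp_rot: [[0.055, 0.998, 0.004], [0.998, -0.055, 0.002], [0.002, 0.004, -1.0]]
ft_force: [0.1, 0.2, 0.2]
width: 0.286
[ 0.56842565 -0.22936003]
t 30.87 tcp [0.6288 0.3079 0.2065] yaw 86.84 zaxis [ 0.0041  0.0021 -1.    ] F [0.1 0.2 0.2] w 0.286
rot rows 1 rv per [ 0.004  -0.0023 -0.0003]
-> [0.6   0.    0.205] tot [-30.9   -1.18   0.15] rows 8 per [-3.862 -0.148  0.019]
-> [ 0.5684 -0.2294  0.205 ] tot [-23.07  -1.89   0.  ] rows 6 per [-3.846 -0.315  0.   ]
-> [ 0.5684 -0.2294  0.155 ] tot [0. 0. 5.] rows 2 per [0.  0.  2.5]
```

View pics/s23.png

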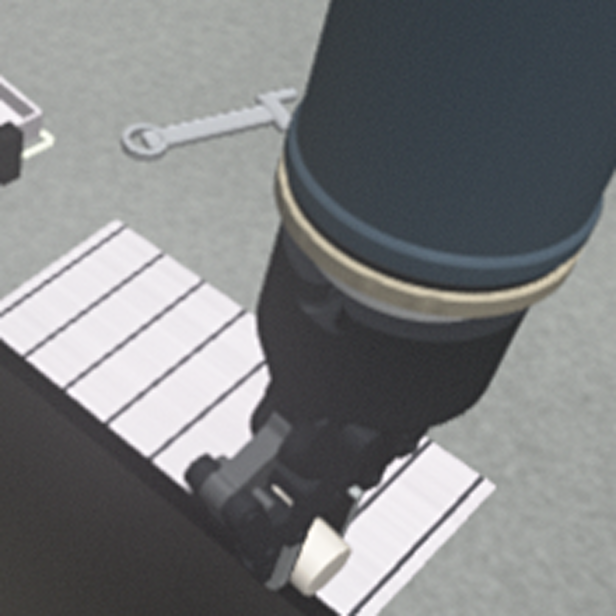

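```bash
python3 -m crank '[[0,-3.86,-0.15,0,0,0,0],[0,-3.86,-0.15,0,0,0,0],[0,-3.86,-0.15,0,0,0,0],[0,-3.86,-0.15,0,0,0,0],[0,-3.86,-0.15,0,0,0,0],[0,-3.86,-0.15,0,0,0,0],[0,-3.86,-0.15,0,0,0,0],[0,-3.86,-0.15,0,0,0,0],[0,-3.85,-0.32,0,0,0,0],[0,-3.85,-0.32,0,0,0,0],[0,-3.85,-0.32,0,0,0,0],[0,-3.85,-0.32,0,0,0,0],[0,-3.85,-0.32,0,0,0,0],[0,-2.5,-0.32,0,0,0,0],[0,-1.3,0,0,0,0,0],[0,0,0,0,0,0,0],[0,0,0,0,0,0,0],[0,0,0,0,0,0,0]]'
python3 - <<'E'
from h import *
q=lw(.097,-.0478,0)[:2]
plan([(*q,.155),(*q,.1345)],86.85)
shot("s24","scene",(180,80,340,240),4)
E
```

```text
time: 32.42
tool_pos: [0.5676, -0.2271, 0.2033]
tcp_rot: [[0.052, 0.999, -0.0], [0.999, -0.052, 0.002], [0.002, -0.0, -1.0]]
ft_force: [0.4, 1.0, -1.4]
width: 0.286
t 32.42 tcp [ 0.5676 -0.2271  0.2033] yaw 86.99 zaxis [-4.0e-04  1.8e-03 -1.0e+00] F [ 0.4  1.  -1.4] w 0.286
rot rows 1 rv per [-0.0005 -0.0018  0.0025]
-> [ 0.5684 -0.2294  0.155 ] tot [-0.22  0.1   4.83] rows 2 per [-0.11   0.048  2.415]
-> [ 0.5684 -0.2294  0.1345] tot [0.   0.   2.05] rows 1 per [0.   0.   2.05]
```

View pics/s24.png

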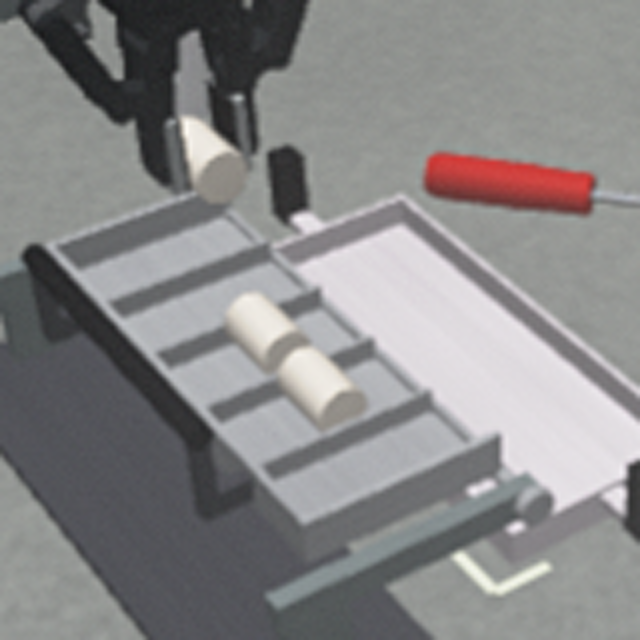

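```bash
python3 -m crank '[[0,-0.08,0.05,2.3,0,0,0],[0,0,0,2.3,0,0,0],[0,0,0,1.0,0,0,0],[0,0,0,0.7,0,0,0],[0,0,0,0,0,0,0],[0,0,0,0,0,0,0]]'
python3 - <<'E'
from h import *
q=lw(.097,-.0478,0)[:2]
plan([(*q,.1345)],86.85)
shot("s25","scene",(180,80,340,240),4)
E
```

```text
time: 32.97
tool_pos: [0.5681, -0.2296, 0.1412]
tcp_rot: [[0.054, 0.999, 0.0], [0.999, -0.054, 0.0], [0.0, 0.0, -1.0]]
ft_force: [-0.6, 0.3, 0.3]
width: 0.288
t 32.97 tcp [ 0.5681 -0.2296  0.1412] yaw 86.91 zaxis [ 3.e-04  2.e-04 -1.e+00] F [-0.6  0.3  0.3] w 0.288
rot rows 1 rv per [ 0.0003 -0.0003  0.001 ]
-> [ 0.5684 -0.2294  0.1345] tot [0.03 0.03 0.67] rows 1 per [0.026 0.028 0.668]
```

View pics/s25.png

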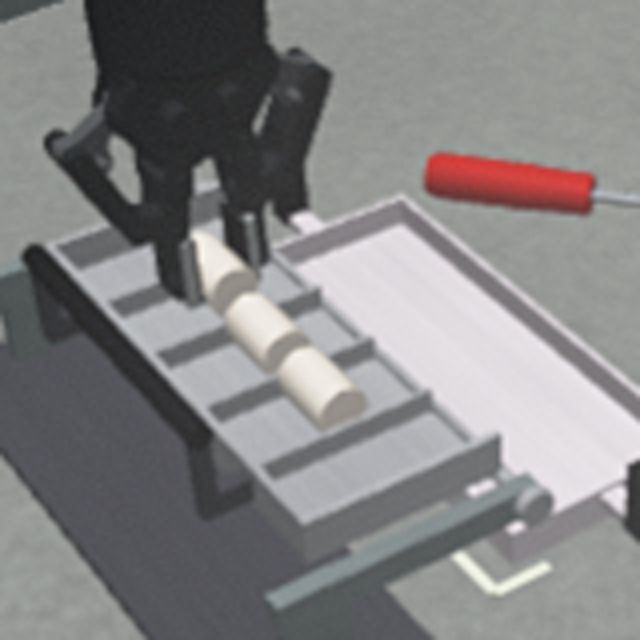

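```bash
python3 -m crank '[[0,0,0,0.4,0,0,0],[0,0,0,0.25,0,0,0],[0,0,0,0,0,0,0],[0,0,0,0,0,0,0]]'
python3 -m crank '[[3.4,0,0,0,0,0,0],[3.4,0,0,0,0,0,0],[4.6,0,0,0,0,0,0],[4.6,0,0,-1,0,0,0],[4.6,0,0,-3,0,0,0],[4.6,0,0,-4,0,0,0],[4.6,0,0,-3,0,0,0],[4.6,0,0,0,0,0,0],[4.6,0,0,0,0,0,0],[4.6,0,0,0,0,0,0]]'
python3 - <<'E'
from h import *
b=bar(0); b[0]+=.0025
plan([(b[0],b[1],.25),(b[0],b[1],.154)],86.85)
shot("s26","scene",(180,80,340,240),4)
shot("s26t","top",(330,190,570,400),3)
E
```

```text
time: 33.35
tool_pos: [0.5676, -0.2304, 0.1344]
tcp_rot: [[0.055, 0.998, 0.0], [0.998, -0.055, -0.0], [-0.0, 0.0, -1.0]]
ft_force: [-0.3, 0.8, -0.8]
width: 0.287
time: 34.18
tool_pos: [0.5673, -0.2304, 0.2445]
tcp_rot: [[0.055, 0.998, -0.0], [0.998, -0.055, -0.0], [-0.0, -0.0, -1.0]]
ft_force: [0.2, -0.3, 0.1]
width: 0.538
t 34.18 tcp [ 0.5673 -0.2304  0.2445] yaw 86.84 zaxis [-0.e+00 -3.e-04 -1.e+00] F [ 0.2 -0.3  0.1] w 0.538
rot rows 1 rv per [-0.      0.0003 -0.0002]
-> [ 0.6434 -0.1855  0.25  ] tot [ 4.9   7.36 -0.55] rows 3 per [ 1.634  2.452 -0.182]
-> [ 0.6434 -0.1855  0.154 ] tot [0.  0.  9.6] rows 3 per [0.  0.  3.2]
```

View pics/s26.png

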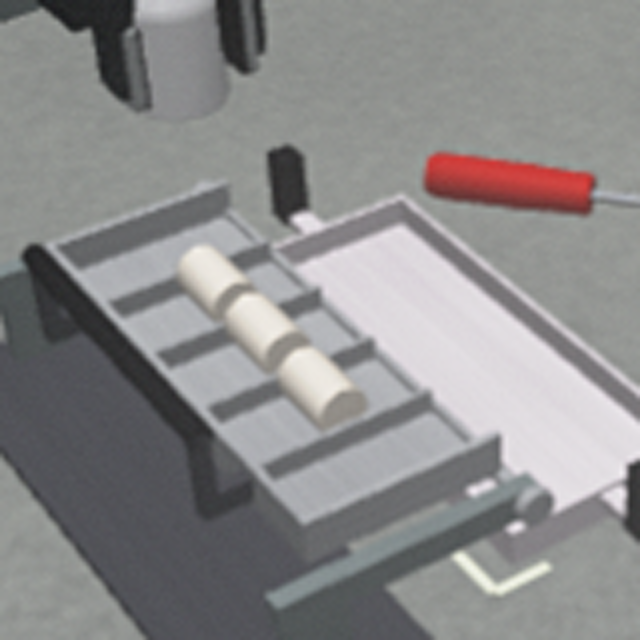

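View pics/s26t.png

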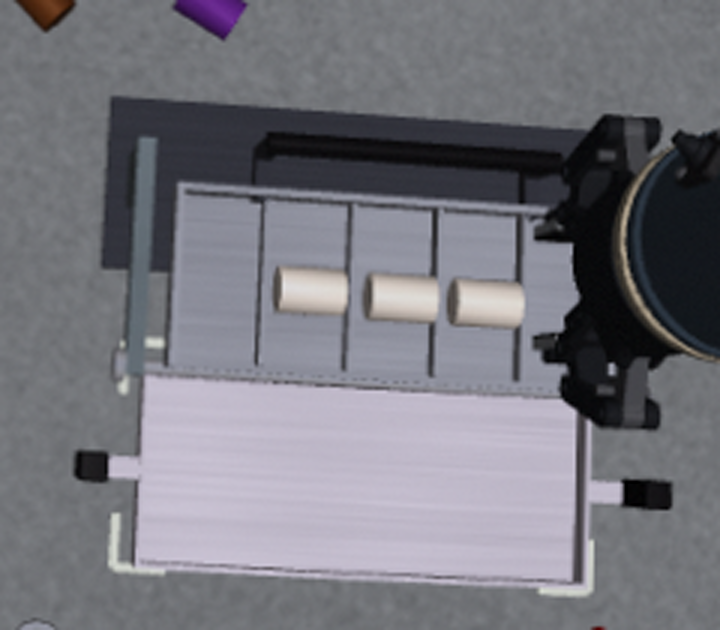

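```bash
python3 -m crank '[[4.6,1.63,2.45,-0.2,0,0,0],[4.6,1.63,2.45,-0.2,0,0,0],[4.6,1.63,2.45,-0.1,0,0,0],[4.6,0,0,0,0,0,0],[4.6,0,0,3,0,0,0],[4.6,0,0,3,0,0,0],[4.6,0,0,2.5,0,0,0],[4.6,0,0,1,0,0,0],[4.6,0,0,0,0,0,0],[4.6,0,0,0,0,0,0]]' 30
python3 - <<'E'
from h import *
b=bar(0); b[0]+=.0025
plan([(b[0],b[1],.154)],86.85)
shot("s27","scene",(130,40,370,250),3)
E
```

```text
time: 35.12
tool_pos: [0.6437, -0.1854, 0.1541]
tcp_rot: [[0.055, 0.998, -0.001], [0.998, -0.055, 0.001], [0.001, -0.001, -1.0]]
ft_force: [0.3, -0.0, 0.9]
width: 0.538
t 35.12 tcp [ 0.6437 -0.1854  0.1541] yaw 86.86 zaxis [-1.e-03  6.e-04 -1.e+00] F [ 0.3 -0.   0.9] w 0.538
rot rows 1 rv per [-0.001  -0.0005  0.0001]
-> [ 0.6434 -0.1855  0.154 ] tot [-0.01 -0.03  0.01] rows 1 per [-0.013 -0.029  0.01 ]
```

View pics/s27.png

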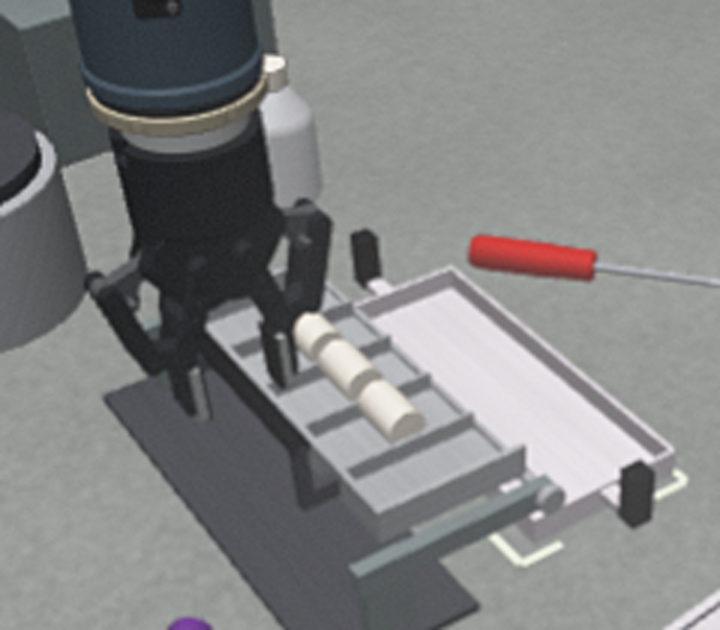

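```bash
python3 -m crank '[[0,0,0,0,0,0,0],[0,0,0,0,0,0,0],[0,0,0,0,0,0,0],[0,0,0,0,0,0,0],[0,0,0,0,0,0,0]]' 40
python3 - <<'E'
from h import *
plan([])
a0=np.arctan2(.05,.119);r=np.hypot(.119,.05)
th=np.r_[np.arange(0,.41,.04),np.arange(.43,.86,.03)];print(th)
y=r*np.cos(a0+th)*100;z=-r*np.sin(a0+th)*100
d=np.c_[np.diff(y),np.diff(z)].round(2); 
for a,b in zip(th[1:],d): print(a.round(2),b)
E
```

```text
time: 35.58
tool_pos: [0.645, -0.1857, 0.1556]
tcp_rot: [[0.055, 0.998, 0.004], [0.998, -0.055, -0.0], [-0.0, 0.004, -1.0]]
ft_force: [3.8, 0.5, 3.4]
width: 0.115
t 35.58 tcp [ 0.645  -0.1857  0.1556] yaw 86.83 zaxis [ 3.5e-03 -5.0e-04 -1.0e+00] F [3.8 0.5 3.4] w 0.115
[0.   0.04 0.08 0.12 0.16 0.2  0.24 0.28 0.32 0.36 0.4  0.43 0.46 0.49
 0.52 0.55 0.58 0.61 0.64 0.67 0.7  0.73 0.76 0.79 0.82 0.85]
0.04 [-0.21 -0.47]
0.08 [-0.23 -0.46]
0.12 [-0.25 -0.45]
0.16 [-0.26 -0.44]
0.2 [-0.28 -0.43]
0.24 [-0.3  -0.42]
0.28 [-0.32 -0.41]
0.32 [-0.33 -0.4 ]
0.36 [-0.35 -0.38]
0.4 [-0.36 -0.37]
0.43 [-0.28 -0.27]
0.46 [-0.29 -0.26]
0.49 [-0.3  -0.25]
0.52 [-0.3  -0.24]
0.55 [-0.31 -0.23]
0.58 [-0.32 -0.22]
0.61 [-0.32 -0.21]
0.64 [-0.33 -0.2 ]
0.67 [-0.34 -0.19]
0.7 [-0.34 -0.18]
0.73 [-0.35 -0.17]
0.76 [-0.35 -0.16]
0.79 [-0.36 -0.15]
0.82 [-0.36 -0.14]
0.85 [-0.37 -0.13]
```

```bash
python3 -m crank '[[0,0,-0.21,-0.47,0,0,0],[0,0,-0.23,-0.46,0,0,0],[0,0,-0.25,-0.45,0,0,0],[0,0,-0.26,-0.44,0,0,0],[0,0,-0.28,-0.43,0,0,0],[0,0,-0.3,-0.42,0,0,0],[0,0,-0.32,-0.41,0,0,0],[0,0,-0.33,-0.4,0,0,0],[0,0,-0.35,-0.38,0,0,0],[0,0,-0.36,-0.37,0,0,0],[0,0,0,0,0,0,0],[0,0,0,0,0,0,0]]'
python3 - <<'E'
from h import *
plan([bar(.4)+[.0025,0,.054]])
shot("s28","scene",(130,40,370,250),3)
E
```

```text
time: 36.58
tool_pos: [0.6172, -0.1839, 0.1986]
tcp_rot: [[0.055, 0.998, 0.007], [0.998, -0.055, -0.0], [-0.0, 0.007, -1.0]]
ft_force: [6.8, -0.7, 7.8]
width: 0.125
t 36.58 tcp [ 0.6172 -0.1839  0.1986] yaw 86.85 zaxis [ 6.6e-03 -5.0e-04 -1.0e+00] F [ 6.8 -0.7  7.8] w 0.125
-> [ 0.6146 -0.1839  0.1964] tot [-0.02 -0.26  0.22] rows 1 per [-0.016 -0.26   0.216]
```

View pics/s28.png

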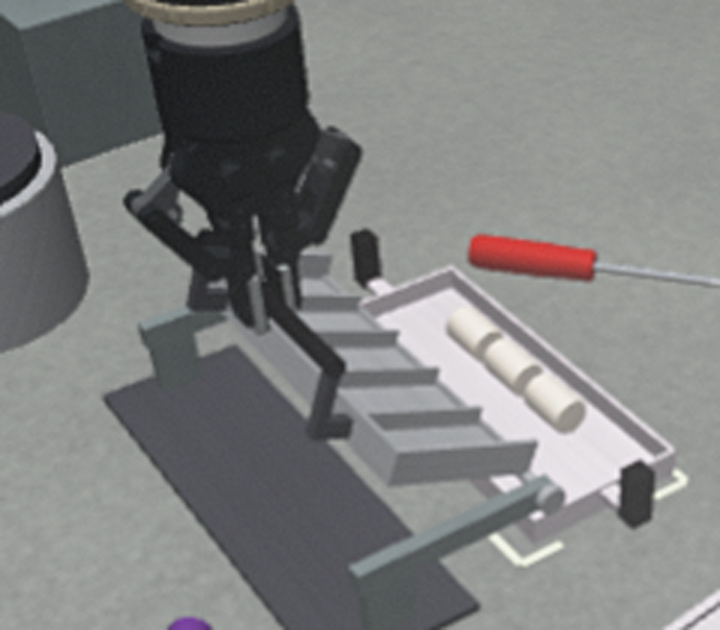

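```bash
python3 -m crank '[[0,0,-0.32,-0.27,0,0,0],[0,0,-0.32,-0.26,0,0,0],[0,0,-0.32,-0.25,0,0,0],[0,0,-0.32,-0.24,0,0,0],[0,0,-0.33,-0.23,0,0,0],[0,0,-0.33,-0.22,0,0,0],[0,0,-0.33,-0.21,0,0,0],[0,0,-0.33,-0.2,0,0,0],[0,0,-0.34,-0.19,0,0,0],[0,0,-0.34,-0.18,0,0,0],[0,0,-0.35,-0.17,0,0,0],[0,0,-0.35,-0.16,0,0,0],[0,0,-0.36,-0.15,0,0,0],[0,0,-0.36,-0.14,0,0,0],[0,0,-0.37,-0.12,0,0,0],[0,0,0,0,0,0,0],[0,0,0,0,0,0,0],[0,0,0,0,0,0,0]]'
python3 - <<'E'
from h import *
plan([bar(.85)+[.0025,0,.054]])
shot("s29","scene",(130,40,370,250),3)
E
```

```text
time: 38.13
tool_pos: [0.5696, -0.1809, 0.2309]
tcp_rot: [[0.055, 0.998, 0.014], [0.999, -0.055, -0.001], [-0.001, 0.014, -1.0]]
ft_force: [11.3, 0.2, 20.5]
width: 0.121
t 38.13 tcp [ 0.5696 -0.1809  0.2309] yaw 86.87 zaxis [ 0.0143 -0.0014 -0.9999] F [11.3  0.2 20.5] w 0.121
-> [ 0.5655 -0.1812  0.2264] tot [-0.05 -0.41  0.44] rows 1 per [-0.053 -0.408  0.444]
```

View pics/s29.png

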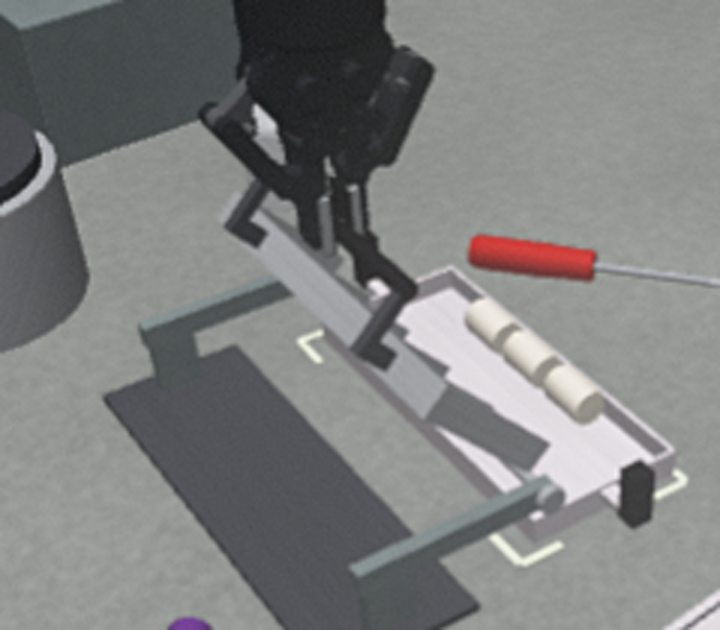

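```bash
python3 - <<'E'
from h import *
for th in (.56,.7,.75,.8,.85,.9,.95):
    print(th,[((proj("scene",bar(th,y)+[.0025,0,0])-[130,40])*3).round(0) for y in(-.073,.073)])
E
```

```text
0.56 [array([231., 207.]), array([358., 325.])]
0.7 [array([252., 185.]), array([382., 300.])]
0.75 [array([260., 177.]), array([391., 292.])]
0.8 [array([269., 170.]), array([400., 284.])]
0.85 [array([277., 164.]), array([410., 277.])]
0.9 [array([286., 158.]), array([419., 270.])]
0.95 [array([295., 152.]), array([429., 263.])]
```

```bash
python3 -m crank '[[0,0,-0.2,0,0,0,0],[0,0,-0.15,0,0,0,0],[0,0,0,0,0,0,0],[0,0,0,0,0,0,0],[0,0,0,0,0,0,0],[0,0,0,0,0,0,0],[0,0,0,0,0,0,0]]'
python3 - <<'E'
from h import *
plan([bar(.85)+[.0025,0,.054]])
shot("s30","scene",(130,40,370,250),3)
a0=np.arctan2(.05,.119);r=np.hypot(.119,.05)
th=np.linspace(.86,0,20);y=r*np.cos(a0+th)*100;z=-r*np.sin(a0+th)*100
for b in np.c_[np.diff(y),np.diff(z)].round(2): print(b)
E
```

```text
time: 38.77
tool_pos: [0.5674, -0.1807, 0.2316]
tcp_rot: [[0.055, 0.998, 0.018], [0.999, -0.055, -0.002], [-0.001, 0.018, -1.0]]
ft_force: [13.8, -0.8, 21.4]
width: 0.122
t 38.77 tcp [ 0.5674 -0.1807  0.2316] yaw 86.87 zaxis [ 0.0176 -0.0017 -0.9998] F [13.8 -0.8 21.4] w 0.122
-> [ 0.5655 -0.1812  0.2264] tot [-0.06 -0.2   0.51] rows 1 per [-0.056 -0.197  0.514]
[0.55 0.19]
[0.54 0.22]
[0.53 0.24]
[0.52 0.27]
[0.51 0.29]
[0.49 0.31]
[0.48 0.33]
[0.46 0.35]
[0.45 0.38]
[0.43 0.4 ]
[0.41 0.41]
[0.39 0.43]
[0.37 0.45]
[0.35 0.47]
[0.33 0.48]
[0.31 0.5 ]
[0.29 0.51]
[0.26 0.52]
[0.24 0.53]
```

View pics/s30.png

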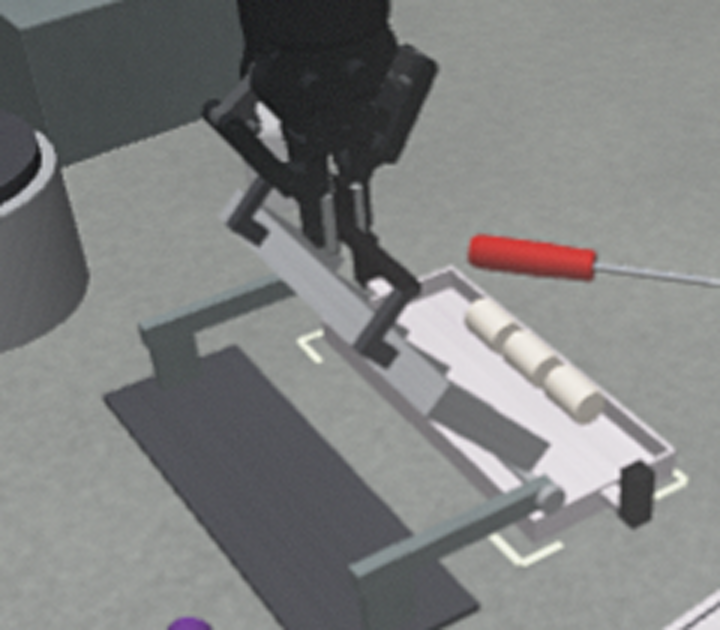

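```bash
python3 -m crank '[[0,0,0.55,0.15,0,0,0],[0,0,0.54,0.2,0,0,0],[0,0,0.53,0.24,0,0,0],[0,0,0.52,0.27,0,0,0],[0,0,0.51,0.29,0,0,0],[0,0,0.49,0.31,0,0,0],[0,0,0.48,0.33,0,0,0],[0,0,0.46,0.35,0,0,0],[0,0,0.45,0.38,0,0,0],[0,0,0.43,0.4,0,0,0],[0,0,0.41,0.41,0,0,0],[0,0,0.39,0.43,0,0,0],[0,0,0.37,0.45,0,0,0],[0,0,0.35,0.47,0,0,0],[0,0,0.33,0.48,0,0,0],[0,0,0.31,0.5,0,0,0],[0,0,0.29,0.51,0,0,0],[0,0,0.26,0.52,0,0,0],[0,0,0.24,0.53,0,0,0],[0,0,0,0,0,0,0]]'
python3 - <<'E'
from h import *
plan([bar(0)+[.0025,0,.054]])
shot("s31","scene",(130,40,370,250),3)
E
```

```text
time: 40.48
tool_pos: [0.6443, -0.1856, 0.1562]
tcp_rot: [[0.055, 0.998, 0.01], [0.998, -0.055, -0.001], [-0.0, 0.01, -1.0]]
ft_force: [15.6, -3.0, 1.8]
width: 0.126
t 40.48 tcp [ 0.6443 -0.1856  0.1562] yaw 86.84 zaxis [ 1.050e-02 -7.000e-04 -9.999e-01] F [15.6 -3.   1.8] w 0.126
-> [ 0.6434 -0.1855  0.154 ] tot [ 0.01 -0.08  0.22] rows 1 per [ 0.006 -0.084  0.217]
```

View pics/s31.png

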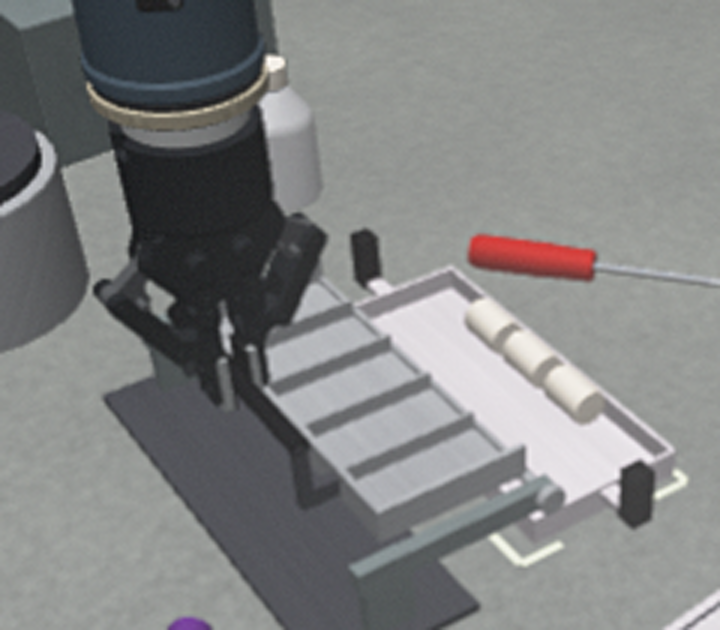

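Push the last few mm onto the stop, release, rise.

```bash
python3 -m crank '[[0,0,0.2,0.25,0,0,0],[0,0,0.1,0.25,0,0,0],[0,0,0,0.1,0,0,0],[0,0,0,0,0,0,0],[0,0,0,0,0,0,0]]'
python3 - <<'E'
from h import *
plan([])
E
python3 -m crank '[[4.5,0,0,0,0,0,0],[4.5,0,0,0,0,0,0],[4.5,0,0,0,0,0,0],[4.5,0,0,-3,0,0,0],[4.5,0,0,-4,0,0,0],[4.5,0,0,-4,0,0,0],[4.5,0,0,-3,0,0,0],[4.5,0,0,0,0,0,0],[4.5,0,0,0,0,0,0],[4.5,0,0,0,0,0,0]]'
python3 - <<'E'
from h import *
plan([])
shot("s32","scene",(130,40,370,250),3)
shot("s32t","top")
E
```

```text
time: 40.95
tool_pos: [0.6449, -0.1855, 0.1549]
tcp_rot: [[0.056, 0.998, 0.008], [0.998, -0.056, -0.003], [-0.002, 0.008, -1.0]]
ft_force: [-10.4, -0.1, 48.8]
width: 0.126
t 40.95 tcp [ 0.6449 -0.1855  0.1549] yaw 86.81 zaxis [ 0.0077 -0.0028 -1.    ] F [-10.4  -0.1  48.8] w 0.126
time: 41.78
tool_pos: [0.6421, -0.1856, 0.287]
tcp_rot: [[0.055, 0.998, -0.002], [0.998, -0.055, 0.0], [0.0, -0.002, -1.0]]
ft_force: [-0.4, 0.5, -0.1]
width: 0.529
t 41.78 tcp [ 0.6421 -0.1856  0.287 ] yaw 86.85 zaxis [-2.1e-03  2.0e-04 -1.0e+00] F [-0.4  0.5 -0.1] w 0.529
```

View pics/s32.png

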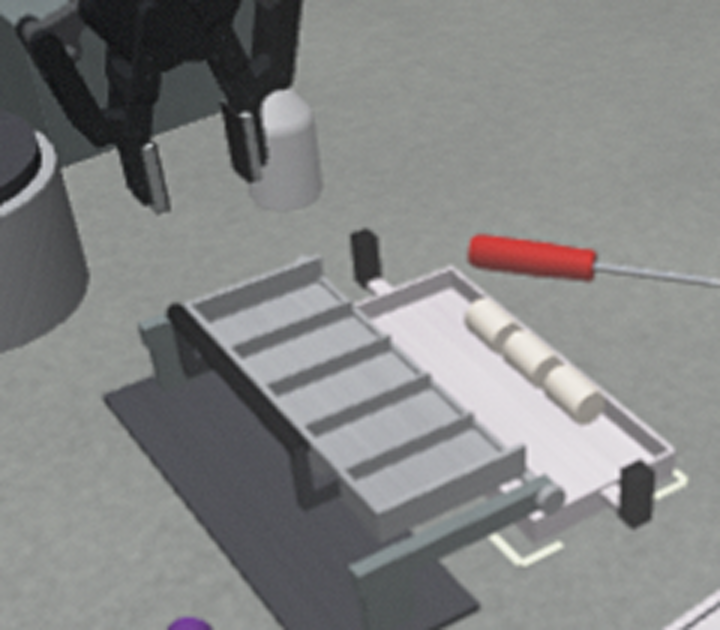

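View pics/s32t.png

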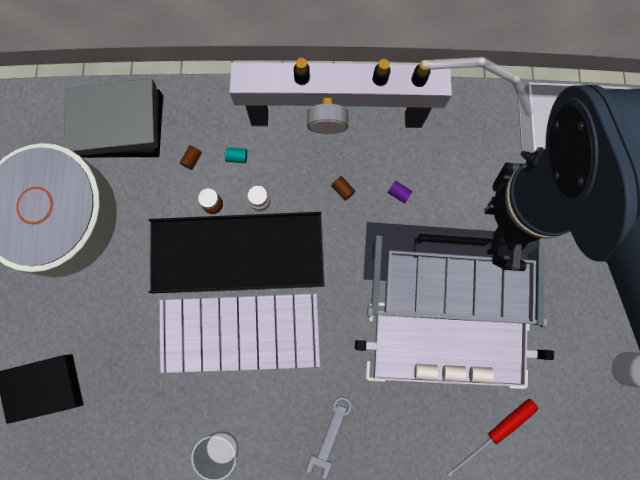

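```bash
python3 - <<'E'
from h import *
im=cv2.imread("pics/s32t.png"); cv2.imwrite("pics/pl.png",cv2.resize(im[280:385,145:335],None,fx=4,fy=4,interpolation=cv2.INTER_CUBIC))
l=px("top",360.3,345.3,.052);print(l)
plan([(l[0],l[1],.287),(l[0],l[1]+.001,.093)],86.85)
E
```

```text
[ 0.47888713 -0.01710948  0.052     ]
t 41.88 tcp [ 0.6419 -0.1856  0.2862] yaw 86.85 zaxis [-3.4e-03  6.0e-04 -1.0e+00] F [ 0.4  0.4 -0.7] w 0.527
rot rows 1 rv per [-0.0034 -0.0005  0.    ]
-> [ 0.4789 -0.0171  0.287 ] tot [ 15.93 -17.21  -0.08] rows 6 per [ 2.654 -2.868 -0.013]
-> [ 0.4789 -0.0161  0.093 ] tot [ 1.00e-01 -1.00e-02  1.94e+01] rows 5 per [ 2.00e-02 -1.00e-03  3.88e+00]
```

View pics/pl.png

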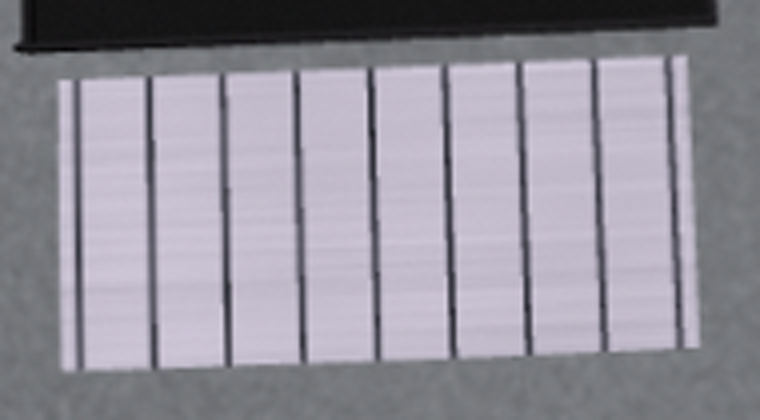

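```bash
python3 - <<'E'
from h import *
P=np.array([px("top",145+(u-1.5)/4,280+(v-1.5)/4,0)[:2] for u,v in((57,79),(688,56),(700,348),(62,371))])
print(P.round(4),P.mean(0))
for a,b in((0,1),(3,2)):
    d=P[a]-P[b];print(np.linalg.norm(d),np.arctan2(-d[0],d[1]))
for a,b in((0,3),(1,2)):
    d=P[a]-P[b];print(np.linalg.norm(d),np.arctan2(d[1],d[0]))
E
python3 -m crank '[[4.5,2.65,-2.87,0,0,0,0],[4.5,2.65,-2.87,0,0,0,0],[4.5,2.65,-2.87,0,0,0,0],[4.5,2.65,-2.87,0,0,0,0],[4.5,2.65,-2.87,0,0,0,0],[4.5,2.65,-2.87,0,0,0,0],[4.5,0,0,0,0,0,0],[4.5,0,0,3,0,0,0],[4.5,0,0,3,0,0,0],[4.5,0,0,3,0,0,0],[4.5,0,0,3,0,0,0],[4.5,0,0,0,0,0,0],[4.5,0,0,0,0,0,0]]' 40
python3 - <<'E'
from h import *
plan([(.4789,-.0161,.093)],86.85)
shot("s33","scene",(230,130,430,310),3.5)
E
```

```text
[[0.5528 0.3268]
 [0.5654 0.0536]
 [0.4415 0.0478]
 [0.4281 0.32  ]] [0.49695427 0.18702206]
0.2734678447732917 0.04614377697970919
0.27253032991985127 0.04884998328838131
0.1248382988892692 0.0542704964160644
0.12409667740397042 0.046756217790207236
time: 42.97
tool_pos: [0.4785, -0.0172, 0.167]
tcp_rot: [[0.054, 0.999, -0.005], [0.999, -0.054, 0.0], [0.0, -0.005, -1.0]]
ft_force: [1.1, 0.6, 0.4]
width: 0.529
t 42.97 tcp [ 0.4785 -0.0172  0.167 ] yaw 86.89 zaxis [-4.8e-03  4.0e-04 -1.0e+00] F [1.1 0.6 0.4] w 0.529
rot rows 1 rv per [-0.0048 -0.0001  0.0007]
-> [ 0.4789 -0.0161  0.093 ] tot [0.11 0.03 7.4 ] rows 2 per [0.054 0.015 3.699]
```

View pics/s33.png

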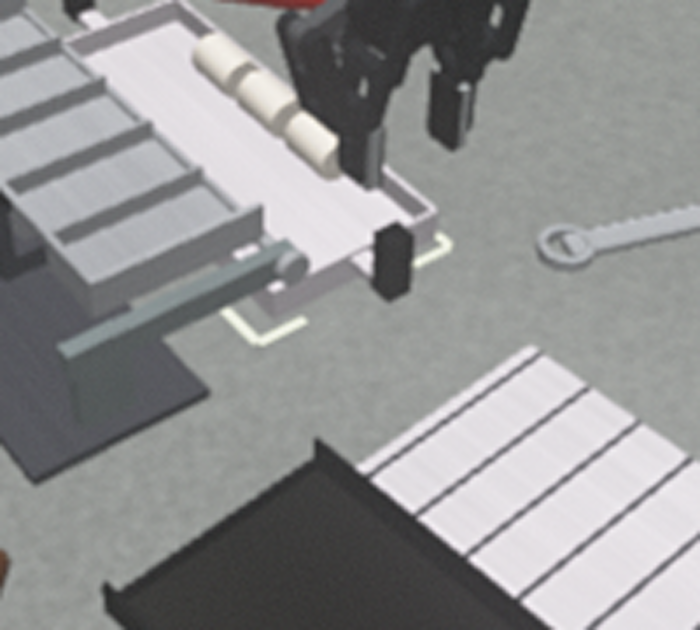

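```bash
python3 -m crank '[[4.2,0.1,0,2.5,0,0,0],[4.2,0,0,2.5,0,0,0],[4.2,0,0,1.6,0,0,0],[4.2,0,0,0.8,0,0,0],[4.2,0,0,0,0,0,0],[4.2,0,0,0,0,0,0],[4.2,0,0,0,0,0,0]]' 60
python3 - <<'E'
from h import *
plan([(.4789,-.0161,.093)],86.85)
shot("s34","scene",(230,100,430,280),3.5)
E
```

```text
time: 43.6
tool_pos: [0.4804, -0.0162, 0.0956]
tcp_rot: [[0.055, 0.998, 0.002], [0.998, -0.055, -0.0], [0.0, 0.002, -1.0]]
ft_force: [-0.7, 0.2, -0.0]
width: 0.494
t 43.6 tcp [ 0.4804 -0.0162  0.0956] yaw 86.84 zaxis [ 2.2e-03 -1.0e-04 -1.0e+00] F [-0.7  0.2 -0. ] w 0.494
rot rows 1 rv per [ 0.0022 -0.     -0.0003]
-> [ 0.4789 -0.0161  0.093 ] tot [ 0.   -0.15  0.26] rows 1 per [ 0.004 -0.155  0.263]
```

View pics/s34.png

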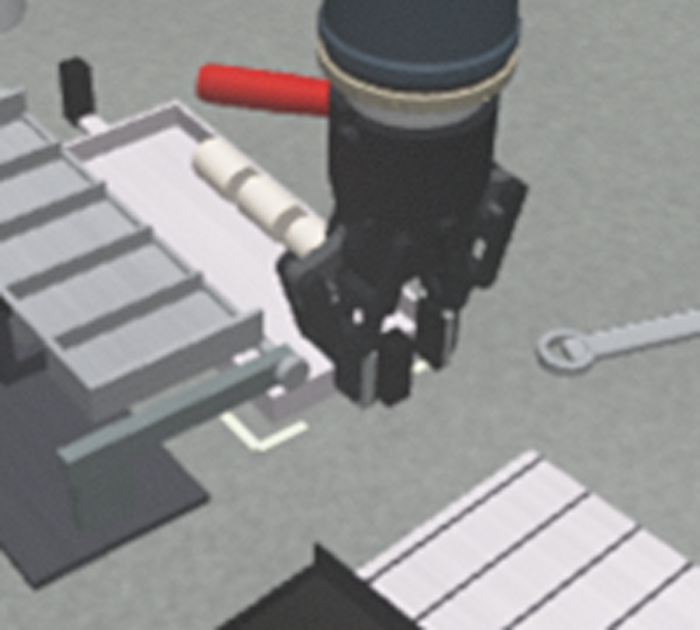

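```bash
python3 -m crank '[[0,0,-0.1,0.1,0,0,0],[0,0,0,0,0,0,0],[0,0,0,0,0,0,0],[0,0,0,0,0,0,0],[0,0,0,0,0,0,0],[0,0,0,0,0,0,0]]' 60
python3 - <<'E'
from h import *
s=robot.read_state()["tool_pos"]
print(px("top",342,397,0.005),px("top",352,404,.005))
plan([(s[0]+.014,s[1]+.05,s[2]),(.4895,.3445,s[2])],None,per=1.6)
E
```

```text
time: 44.15
tool_pos: [0.479, -0.0162, 0.0941]
tcp_rot: [[0.055, 0.998, 0.001], [0.998, -0.055, -0.0], [-0.0, 0.001, -1.0]]
ft_force: [-1.0, -0.5, 8.7]
width: 0.174
[0.39121773 0.00997978 0.005     ] [ 0.37957193 -0.00685364  0.005     ]
t 44.15 tcp [ 0.479  -0.0162  0.0941] yaw 86.85 zaxis [ 1.4e-03 -3.0e-04 -1.0e+00] F [-1.  -0.5  8.7] w 0.174
-> [0.493  0.0338 0.0941] tot [5.07 1.12 0.  ] rows 4 per [1.267 0.281 0.   ]
-> [0.4895 0.3445 0.0941] tot [ 3.101e+01 -2.060e+00 -1.000e-02] rows 20 per [ 1.55  -0.103 -0.   ]
```

```bash
python3 -m crank '[[0,0.4,0.09,0,0,0,0],[0,0.8,0.18,0,0,0,0],[0,1.1,0.25,0,0,0,0],[0,1.3,0.3,0,0,0,0],[0,1.4,0.3,0,0,0,0],[0,1.4,-0.1,0,0,0,0],[0,1.4,-0.1,0,0,0,0],[0,1.4,-0.1,0,0,0,0],[0,1.4,-0.1,0,0,0,0],[0,1.4,-0.1,0,0,0,0],[0,1.4,-0.1,0,0,0,0],[0,1.4,-0.1,0,0,0,0],[0,1.1,-0.07,0,0,0,0],[0,0.8,-0.05,0,0,0,0],[0,0.4,-0.03,0,0,0,0],[0,0,0,0,0,0,0],[0,0,0,0,0,0,0]]'
python3 - <<'E'
from h import *
plan([(.4895,.3445,.0941)],None,per=1.4)
shot("s35","scene")
E
```

```text
time: 45.57
tool_pos: [0.4907, 0.1527, 0.094]
tcp_rot: [[0.056, 0.998, 0.0], [0.998, -0.056, -0.003], [-0.003, 0.0, -1.0]]
ft_force: [-2.0, -6.4, 12.5]
width: 0.175
t 45.57 tcp [0.4907 0.1527 0.094 ] yaw 86.77 zaxis [ 2.0e-04 -3.1e-03 -1.0e+00] F [-2.  -6.4 12.5] w 0.175
-> [0.4895 0.3445 0.0941] tot [19.15 -1.2  -0.07] rows 14 per [ 1.368 -0.086 -0.005]
```

View pics/s35.png

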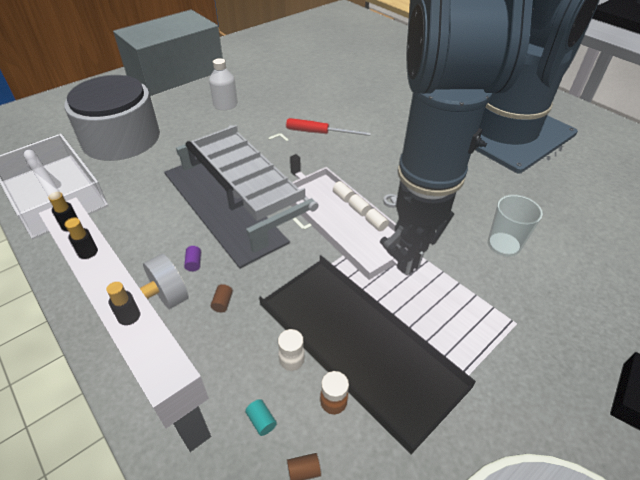

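```bash
python3 -m crank '[[0,0.5,-0.03,0,0,0,0],[0,0.9,-0.06,0,0,0,0],[0,1.4,-0.09,0,0,0,0],[0,1.4,-0.09,0,0,0,0],[0,1.4,-0.09,0,0,0,0],[0,1.4,-0.09,0,0,0,0],[0,1.4,-0.09,0,0,0,0],[0,1.4,-0.09,0,0,0,0],[0,1.4,-0.09,0,0,0,0],[0,1.4,-0.09,0,0,0,0],[0,1.4,-0.09,0,0,0,0],[0,1.4,-0.09,0,0,0,0],[0,1.4,-0.09,0,0,0,0],[0,1.0,-0.06,0,0,0,0],[0,0.75,-0.05,0,0,0,0],[0,0.5,-0.03,0,0,0,0],[0,0,0,0,0,0,0],[0,0,0,0,0,0,0]]'
python3 -m crank '[[0,0,0,0,0,0,-0.013],[0,0,0,0,0,0,-0.013],[0,0,0,0,0,0,-0.013],[0,0,0,0,0,0,-0.013],[0,0,0,0,0,0,-0.013],[0,0,0,0,0,0,-0.013],[0,0,0,0,0,0,-0.013],[0,0,0,0,0,0,-0.013],[0,0,0,0,0,0,0],[0,0,0,0,0,0,0]]'
python3 - <<'E'
from h import *
plan([(.4895,.3445,.0941)],None,per=1.4)
shot("s36","top",(120,190,360,400),3)
E
```

```text
time: 47.12
tool_pos: [0.4895, 0.3427, 0.094]
tcp_rot: [[0.057, 0.998, 0.0], [0.998, -0.057, -0.004], [-0.004, 0.001, -1.0]]
ft_force: [-1.3, -9.9, 12.6]
width: 0.176
time: 47.95
tool_pos: [0.488, 0.344, 0.0941]
tcp_rot: [[-0.048, 0.999, -0.001], [0.999, 0.048, -0.002], [-0.002, -0.002, -1.0]]
ft_force: [-7.5, -4.6, 13.8]
width: 0.172
t 47.95 tcp [0.488  0.344  0.0941] yaw 92.74 zaxis [-0.0014 -0.0024 -1.    ] F [-7.5 -4.6 13.8] w 0.172
-> [0.4895 0.3445 0.0941] tot [ 0.04  0.15 -0.  ] rows 1 per [ 0.041  0.15  -0.   ]
```

View pics/s36.png

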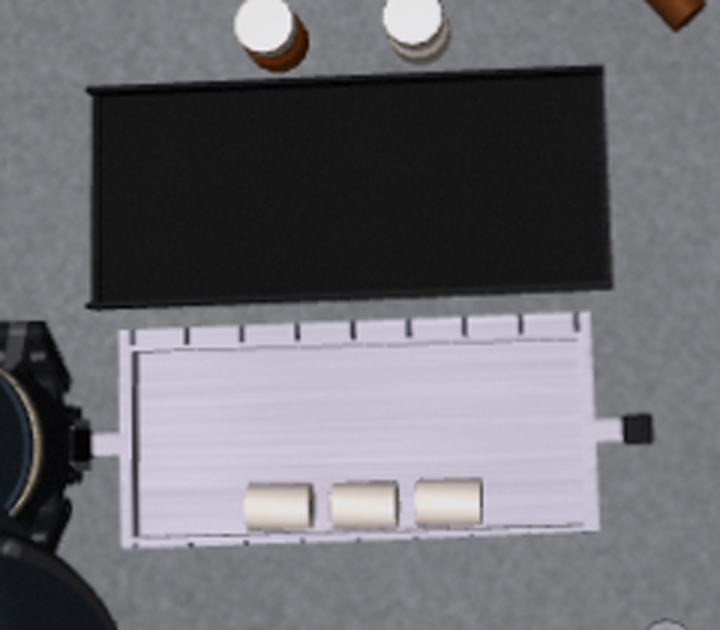

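```bash
python3 - <<'E'
from h import *
f=px("top",332.3,332.5,.052); print(f)
n=np.array([.488,.343]); c=(n+f[:2])/2; print("pan",c, np.arctan2(-(n-f[:2])[0],(n-f[:2])[1]), "len",np.linalg.norm(n-f[:2]))
# pan corners at z=.02 : bottom left(122,548) bottom right (600,530)
for u,v in((122,548),(600,530)): print(px("top",120+u/3,190+v/3,.02))
a=.049;R=np.array([[np.cos(a),-np.sin(a)],[np.sin(a),np.cos(a)]]);
for y in(.129,-.129): print("exp",np.array([.497,.187])+R@[-.055,y])
E
```

```text
[0.49930647 0.02818039 0.052     ]
pan [0.49365323 0.18559019] 0.03589868863799575 len 0.3150225785513236
[0.42919203 0.31373513 0.02      ]
[0.44262496 0.04739039 0.02      ]
exp [0.43574754 0.31315124]
exp [0.44838449 0.05546091]
```

```bash
python3 -m crank '[[0,0.05,0.15,0,0,0,-0.006],[0,0,0.15,0,0,0,-0.006],[0,0,0.1,0,0,0,0],[0,0,0,0,0,0,0],[0,0,0,0,0,0,0],[4,0,0,0,0,0,0],[4,0,0,0,0,0,0],[4,0,0,0,0,0,0],[4,0,0,-2,0,0,0],[4,0,0,-4,0,0,0],[4,0,0,-4,0,0,0],[4,0,0,-4,0,0,0],[4,0,0,-3,0,0,0],[4,0,0,0,0,0,0]]'
python3 - <<'E'
from h import *
plan([])
E
python3 -m crank '[[4,3,-0.8,-1,0,0,0],[4,3,-0.8,-1,0,0,0],[4,3,-0.8,-1,0,0,0],[4,0,0,0,0,0,0],[4,0,0,0,0,0,0],[4,0,0,0,0,0,0]]'
python3 - <<'E'
from h import *
plan([])
shot("s37","top",(120,190,360,400),3)
shot("s37b","scene")
E
```

```text
time: 49.17
tool_pos: [0.4947, 0.348, 0.27]
tcp_rot: [[-0.061, 0.998, 0.008], [0.998, 0.061, 0.006], [0.006, 0.008, -1.0]]
ft_force: [0.4, 0.4, -0.5]
width: 0.467
t 49.17 tcp [0.4947 0.348  0.27  ] yaw 93.47 zaxis [ 0.0079  0.0064 -0.9999] F [ 0.4  0.4 -0.5] w 0.467
time: 49.67
tool_pos: [0.4638, 0.4339, 0.2928]
tcp_rot: [[-0.061, 0.998, 0.0], [0.998, 0.061, -0.001], [-0.001, 0.0, -1.0]]
ft_force: [0.2, -0.6, 0.2]
width: 0.466
t 49.67 tcp [0.4638 0.4339 0.2928] yaw 93.5 zaxis [ 1.e-04 -9.e-04 -1.e+00] F [ 0.2 -0.6  0.2] w 0.466
```

View pics/s37.png

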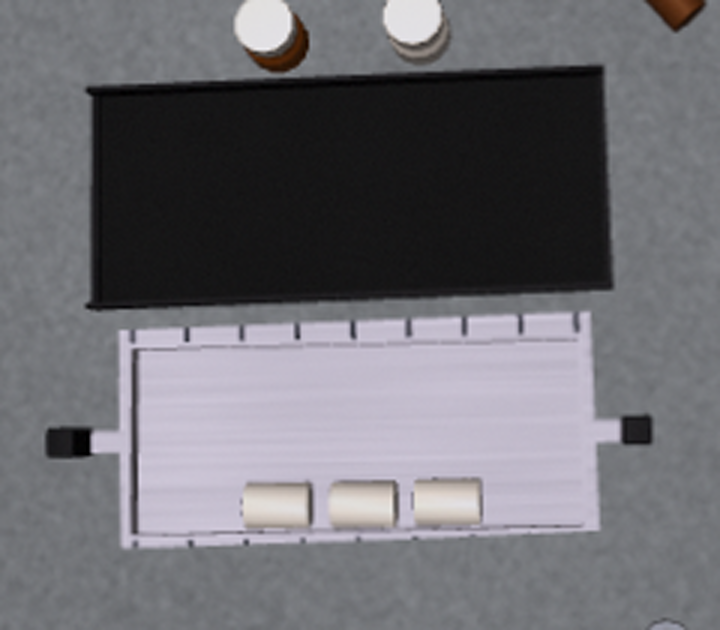

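View pics/s37b.png

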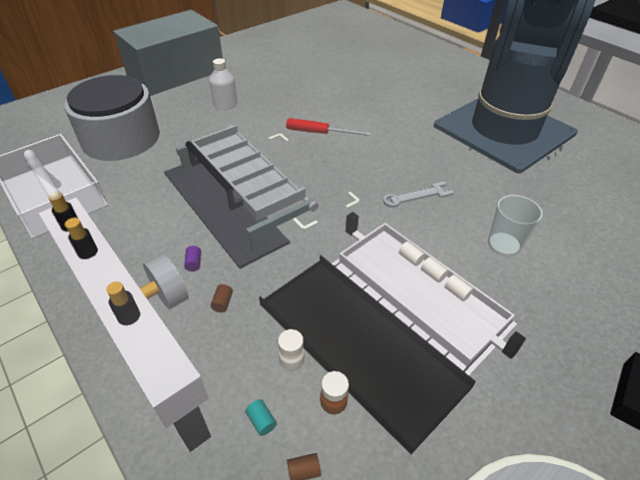

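```bash
python3 - <<'E'
from h import *
G=np.array([px("top",120+u/3-.3,190+v/3-.3,.052)[:2] for u,v in((60,441.5),(637,429.5))])
d=G[0]-G[1]; print(G,np.linalg.norm(d),"yaw",np.arctan2(-d[0],d[1]),"c",G.mean(0))
c=G.mean(0)-[.497,.187]; print("off",c,np.linalg.norm(c))
E
```

```text
[[0.48851636 0.34210089]
 [0.49871558 0.02861015]] 0.31365660289807507 yaw 0.03252288116698178 c [0.49361597 0.18535552]
off [-0.00338403 -0.00164448] 0.003762439698659716
```

```bash
python3 - <<'E'
from h import *
print(robot.close_job())
E
```

```text
the job is handed in; nothing more can be done
None
```

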